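Roll the feeding bottles scale-up and lock them in the rack

TASK

Get the feeding bottles ready for the round: first roll every bottle on the drying mat over until its printed measuring scale faces straight up, so that the whole row can be read at a glance. Then lay each of them in a bay of its own in the bottle rack, scale still on top and cap towards the sliding keeper, and slide the keeper fully home over the caps. Do not disturb the other things on the ledge.

Things in the scene. Friction and masses are not known exactly. Their poses are not given: they have to be found in the camera images.
- bottle1: empty white plastic feeding bottle lying on the mat: round barrel 50 mm across and 85 mm long, tapered shoulder, screw cap 38 mm across; 116 mm long, about 70 g; rolls readily, stays where left. Origin on the long axis, 50 mm from the base end, 66 mm from the cap end. Own +x runs to the cap; own +z points out through the middle of the scale (see bottle2). Absent: None
- bottle2: such a bottle (see bottle1), or absent. On every bottle the measuring scale is a dark printed line along one side of the barrel, crossed by eight dark ticks; pale mould seams run at 90 degrees to it on either side, and on the far side of the barrel from it is a pale round mould mark 20 mm across
- bottle3: such a bottle (see bottle1), or absent
- bottle4: such a bottle (see bottle1), or absent
- rack: white bottle rack fixed on the ledge, 272 mm (y) by 205 mm (x, from -75 to +130 mm). Origin at ledge height. Three bays side by side in y (see bay0). A 46 mm high wall for the bottle bases has its inner face at x = -60 mm; caps point to the rack's +x, where the keeper is
- mat: grey silicone drying mat fixed on the ledge, 286 mm (x) by 606 mm (y), on which the bottles lie: flat floor 3 mm above the ledge (a bottle on it has its axis 28 mm above the ledge), with a raised rim all round, 8 mm thick and 15 mm above the ledge; inside 270 by 590 mm. Origin in its middle at ledge height
- bay0 (a point): middle of bay 0 (rack y = -84 mm), at the height of the axis of a bottle lying in its cradles, 42 mm above the ledge; axes as the rack's. A bottle pushed home against the wall has its origin here. Each bay has two V cradles under the ends of the barrel, 62 mm wide at the top, 40 mm high, at rack x = -60 to -42 and +10 to +24 mm, clear in between
- bay1 (a point): middle of bay 1 (rack y = +0 mm), at the height of the axis of a bottle lying in its cradles, 42 mm above the ledge; axes as the rack's. A bottle pushed home against the wall has its origin here. A bottle laid up to 10 mm short of the wall rests well too, and the keeper pushes it home
- bay2 (a point): middle of bay 2 (rack y = +84 mm), at the height of the axis of a bottle lying in its cradles, 42 mm above the ledge; axes as the rack's. A bottle pushed home against the wall has its origin here
- keeper (a joint): the keeper, a white bar sliding across the rack's cap end, with a lip over the caps: 0 = drawn fully back (open), 0.060 m = home at its stop (moved towards the rack's -x; inner face then at x = 58 mm, lip from 38 mm, underside 65 mm above the ledge). About 1.5 N of friction; stays where left. At the start it is nearly or quite shut and its lip is in the way of the caps
- keeper_tab (a point): grip tab standing on the keeper: 12 mm thick along the rack's x, 40 mm wide along y, from 71 to 102 mm above the ledge; this point is in its middle, 90 mm above the ledge, and moves with the keeper
- bowls: bystander: stack of two nested coral silicone bowls, 116 mm across, 57 mm high; origin at ledge height in the middle
- scoop: bystander: white plastic measuring scoop, cup 40 mm across and 30 mm high with a flat handle to its +x side 80 mm long from the cup's middle; origin at ledge height in the middle
- teether: bystander: hard rubber teether ring, 68 mm across, 14 mm thick; origin at ledge height in the middle
- tin: bystander: milk powder tin, 100 mm across, 110 mm high; origin at ledge height in the middle
- jug: bystander: white plastic mug, 90 mm across, 110 mm high; origin at ledge height in the middle
- soap: bystander: white soap bottle standing upright, 56 mm across, 170 mm high; origin at ledge height in the middle
Mind the look-alikes: they are no part of the job. Leave any pink look-alike of the bottle1 alone.

How it is judged:
By the outcome, as a careful person would: the job done as asked, in the order asked, and still so for the second after the job is handed in, with the robot touching nothing.
Of bottle1, bottle2, bottle3, bottle4 only 2 to 3 are there at a start; the rules pass over those that are not, and their reading is None.
At some moment in a run one of bottle1, bottle2, bottle3, bottle4 may be knocked a few centimetres aside while the robot is not near it.
Once in a run the grip may slacken for a moment while it holds something.
It also fails if it takes over 210 s, if anything falls off the work surface, if the arm or the gripper's body presses on something with over 40 N, if the wrist force passes 120 N, or if a joint passes its speed limit or range.

ROBOT

A 6-joint arm with a two-finger parallel gripper is mounted at the origin on the work surface. World frame = base frame: x ahead of the robot, y to its left, z up, the work surface at z = 0. Lengths are in m, angles in rad, forces in N, time in s.
With the tool pointing down it reaches from about 0.35 to 0.975 m from the base axis. Payload 4.9 kg.
Tool frame: the origin (TCP) lies at the very end of the fingers, on their centre line; the grasp point (between the pads) lies 19 mm behind it; z points along the fingers, y is the line along which they close (so a half turn about z gives the same grasp; the last joint's range is limited). The gripper opens to 85 mm and grips with 20 to 120 N. Pads are 22 mm wide; open, the fingers measure 114 mm over their backs; the gripper's body (76 mm by 85 mm) begins 54 mm behind the grasp point. The pads swing forward as they close: fully open they stand 13 mm farther back than shut.
Start: joints at [-1.456, 0.053, 1.613, -0, 1.476, -0.119], TCP at [0.145, -0.608, 0.231] pointing down, gripper open.
Joint ranges: [-3.01, 3.01], [-1.01, 2.22], [0.06, 2.58], [-1.02, 4.17], [0.09, 2.62], [-3.14, 3.14]. Speed limits (rad/s): [2.57, 2.57, 3.14, 3.14, 3.14, 3.14].

INTERFACE

Orientations are given as a rotation vector (axis times angle).
In Python, from station import get_obs, get_image, get_calibration, finish_job gives the robot as it stands.
- The arm moves only by the tool servo_tool, never from a script. Its argument "increments" is a list of rows, each a list of 5 numbers: the opening, from 0 (shut) to 1 (fully open), then the shift along the tool's x, y, z in mm, then the turn about the tool's z in degrees. In form: [[jaw, tx, ty, tz, spin], ...]. A call has 1 to 12 rows; each row shifts and turns the commanded pose from where the row before left it, along the tool's axes as they then stand; what a row does not reach is not made up. A row lasts 1/8 s, in which the tool goes at most 62.5 mm and 10.7 degrees, less where a joint would pass 70% of its speed; a pose out of reach is approached as far as the arm can. A call is refused whole if a number of a shift passes 62.5 or a number of a turn 10.7, either way. A call with a gripper value outside its range is refused whole. The fingers move at their own pace and stop on an object; "force" is the grip in N (left out, the last holds). Time passes only in rows, so rows that do not move let the fingers close. It gives the time, the measured TCP pose, the force, the opening and the grip force at its end, in the units of the state.
- get_obs(): the state, without advancing time (a new reading comes with each control period).
- get_image(name): name is "side" or "top" or "wrist"; returns the picture (384x512x3 uint8, red, green, blue); there is no depth.
- get_calibration(name): a dict with "fx", "fy", "cx", "cy" (pixels), "R" (3x3) and "t" (3): a world point X has camera coordinates R X + t; the wrist camera has in their place "mount" (4x4, takes a point from camera to tool coordinates, whose origin is the TCP and whose axes are the flange's). Camera axes: x right, y down, z forward; pixel columns grow to the right and rows downward; lengths in m; the calibration is good to about 2 mm. A picture is of the moment at which its call begins: read the wrist's pose just before it. get_calibration takes no time and is no camera call.
- finish_job(): hands the job in; it is judged then, once.
The state is a dict: "t": time; "q": joint angles; "dq": joint speeds; "effort": joint torques, N m; "tool_pos": TCP position; "tool_rot": TCP orientation; "contact_force": force on the tool from outside, world axes, zero at the start; "wrist_torque": the same for the moment, N m; "opening": finger opening in m; "grip_force": force on a finger pad.
Only numpy, scipy, OpenCV 4.12 (cv2) and the standard library are available. Lean on these libraries where they do the work, as an engineer would, in place of code of your own. Each camera call takes 0.05 s, during which the arm holds its last target. There are 200 camera calls.

## Working session

There is one attempt and no reset: what is moved stays moved. The work goes in short steps, Python scripts to look and compute and a tool call to move; the robot and the scene stay as the last step left them, time stands still between calls to the robot, and variables do not carry over. Pictures are saved under pics/ and viewed, at most 14 in all, crops included, and the job is handed in when it is done.

Besides the shell and the picture viewer there is one more tool, called after "Call:" as name(argument=value, ...) on one line, values as JSON. servo_tool: Moves the arm, as the interface text tells. Its arguments: {"type":"object","properties":{"increments":{"type":"array"},"force":{"type":"number"}},"required":["increments"]}

```bash
mkdir -p pics; ls; cat > h.py <<'E'
import numpy as np, cv2
from scipy.spatial.transform import Rotation as Ro
from station import get_obs,get_image,get_calibration
def ray(name,uv,z,obs=None):
    """pixel -> world point on plane z"""
    c=get_calibration(name)
    d=np.array([(uv[0]-c["cx"])/c["fx"],(uv[1]-c["cy"])/c["fy"],1.])
    if name=="wrist":
        M=np.array(c["mount"]);R=Ro.from_rotvec(obs["tool_rot"]).as_matrix()
        o=R@M[:3,3]+obs["tool_pos"];d=R@M[:3,:3]@d
    else:
        R=np.array(c["R"]);o=-R.T@np.array(c["t"]);d=R.T@d
    return o+d*(z-o[2])/d[2]
def proj(name,X,obs=None):
    c=get_calibration(name);X=np.asarray(X,float)
    if name=="wrist":
        M=np.array(c["mount"]);R=Ro.from_rotvec(obs["tool_rot"]).as_matrix()
        p=M[:3,:3].T@(R.T@(X-obs["tool_pos"])-M[:3,3])
    else: p=np.array(c["R"])@X+np.array(c["t"])
    return np.array([c["fx"]*p[0]/p[2]+c["cx"],c["fy"]*p[1]/p[2]+c["cy"]])
def save(im,n,s=1,crop=None):
    if crop: im=im[crop[1]:crop[3],crop[0]:crop[2]]
    im=cv2.resize(im,None,fx=s,fy=s,interpolation=cv2.INTER_CUBIC)
    cv2.imwrite(f"pics/{n}.png",im[:,:,::-1])
E
python3 - <<'E'
from h import *
o=get_obs();print(o)
for n in("top","side","wrist"):
    im=get_image(n);np.save(f"{n}0.npy",im);save(im,n+"0",1.5)
    c=get_calibration(n);print(n,{k:np.round(v,3).tolist() for k,v in c.items()})
E
```

```text
pics
{'t': 0.0, 'q': array([-1.45602979e+00,  5.33706404e-02,  1.61432342e+00, -1.82290453e-05,
        1.47602239e+00, -1.18997676e-01]), 'dq': array([ 0.00018749,  0.00184037, -0.00149612,  0.00105375, -0.00048786,
       -0.00038359]), 'effort': array([ 7.82705174e-04, -3.93674362e+01, -3.70178747e+01, -3.64551738e-05,
        7.02892430e-03, -1.52738801e-05]), 'tool_pos': array([ 0.14469835, -0.60735862,  0.23003692]), 'tool_rot': array([-3.11804809e+00, -3.66115511e-01,  2.14305201e-05]), 'contact_force': array([-0.47744343, -0.31482816, -0.91021654]), 'wrist_torque': array([-0.00537686, -0.01362391, -0.02183342]), 'grip_force': 0.0, 'opening': 0.08565649352505046}
top {'fx': 373.559, 'fy': 373.559, 'cx': 256.191, 'cy': 189.957, 'R': [[-0.027, -1.0, 0.009], [-0.984, 0.025, -0.175], [0.175, -0.013, -0.985]], 't': [0.115, 0.535, 0.986]}
side {'fx': 474.508, 'fy': 474.508, 'cx': 254.934, 'cy': 185.244, 'R': [[-0.935, -0.354, 0.009], [-0.193, 0.488, -0.851], [0.297, -0.798, -0.524]], 't': [0.549, 0.115, 1.468]}
wrist {'fx': 310.224, 'fy': 310.224, 'cx': 255.18, 'cy': 192.664, 'mount': [[-0.001, -0.951, -0.31, 0.079], [1.0, -0.001, 0.0, -0.0], [-0.0, -0.31, 0.951, -0.142], [0.0, 0.0, 0.0, 1.0]]}
```

View pics/top0.png

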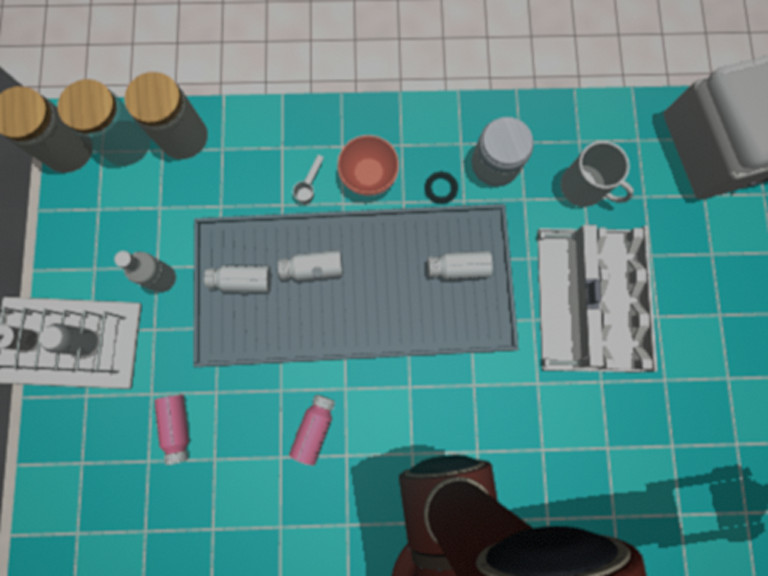

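View pics/side0.png

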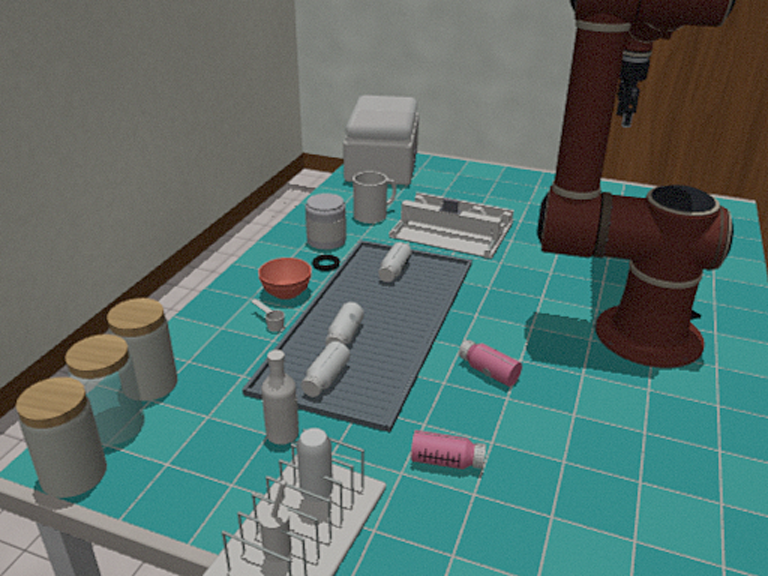

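Top (1.5x) picture: three white bottles lie on the mat at about (237,279), (310,266) and (460,264), caps to the left. The rack is at (595,300) with the keeper bar at x≈592 and its tab at (594,291). The look-alikes are pink bottles at (172,430) and (312,430), standing white bottles in the drying rack at (60,340), and the soap at (140,265). By the description I choose the three white ones on the mat.

```bash
python3 - <<'E'
from h import *
im=np.load("top0.npy");hsv=cv2.cvtColor(im,cv2.COLOR_RGB2HSV)
m=((hsv[...,2]>130)&(hsv[...,1]<60)).astype(np.uint8)
poly=np.array([[130,145],[336,138],[344,232],[130,242]]);k=np.zeros_like(m);cv2.fillPoly(k,[poly],1)
n,l,s,c=cv2.connectedComponentsWithStats(cv2.erode(k,np.ones((7,7)))*m)
for i in range(1,n):
    if s[i,4]<60: continue
    ys,xs=np.where(l==i);P=np.array([ray("top",p,.032)[:2] for p in zip(xs,ys)])
    mu=P.mean(0);w,v=np.linalg.eigh(np.cov((P-mu).T));a=v[:,1]*np.sign(v[1,1]);e=(P-mu)@a;f=(P-mu)@v[:,0]
    print(s[i],"world",mu.round(3),"axis deg",np.degrees(np.arctan2(a[1],a[0])).round(1),"len",np.ptp(e).round(3),"wid",np.ptp(f).round(3),"mid",(mu+a*(e.max()+e.min())/2).round(3))
for n,p,z in [("rimTL",(195,213),.015),("rimTR",(505,207),.015),("rimBR",(516,347),.015),("rimBL",(196,363),.015),("tab",(594,291),.1),("rackTL",(538,231),.0),("rackTR",(648,229),.046),("rackBR",(653,370),.046),("rackBL",(541,368),.0),("bowl",(368,168),.04),("tin",(505,143),.11)]:
    print(n,ray("top",(p[0]/1.5,p[1]/1.5),z).round(3))
save(im,"topc",3.5,(355,140,445,255));save(im,"topm",4,(130,140,330,220))
E
```

```text
[185 167  43  18 569] world [0.584 0.239] axis deg 94.6 len 0.118 wid 0.044 mid [0.584 0.242]
[286 168  43  16 584] world [ 0.578 -0.047] axis deg 91.0 len 0.119 wid 0.044 mid [ 0.578 -0.044]
[135 177  43  16 569] world [0.563 0.377] axis deg 86.7 len 0.119 wid 0.042 mid [0.563 0.381]
rimTL [0.694 0.464 0.015]
rimTR [ 0.692 -0.139  0.015]
rimBR [ 0.42  -0.142  0.015]
rimBL [0.406 0.453 0.015]
tab [ 0.508 -0.264  0.1  ]
rackTL [ 0.646 -0.204  0.   ]
rackTR [ 0.633 -0.399  0.046]
rackBR [ 0.37  -0.379  0.046]
rackBL [ 0.38 -0.19  0.  ]
bowl [0.769 0.127 0.04 ]
tin [ 0.782 -0.124  0.11 ]
```

View pics/topm.png

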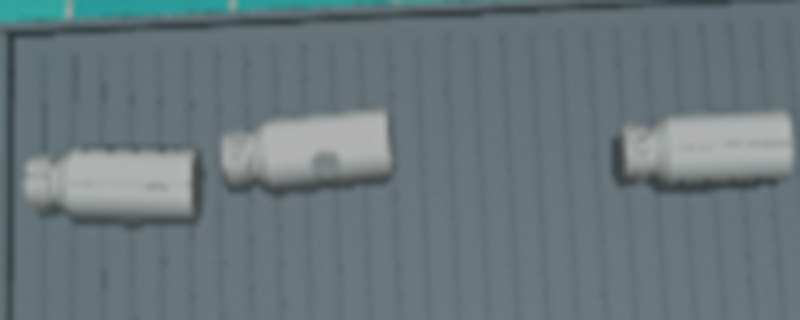

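The crop shows: left bottle (120,185) with a seam on top and ticks at its upper edge; middle bottle (315,145) with the mould mark near the top; right bottle (715,145) with a seam and ticks at the lower edge. I'm moving the wrist camera over the right bottle first.

Call:
servo_tool(increments=[[1,0,0,0,6.7],[1,0,0,0,6.7],[1,36,-46,4,0],[1,36,-46,4,0],[1,36,-46,4,0],[1,36,-46,4,0],[1,36,-46,4,0],[1,36,-46,4,0],[1,36,-46,4,0],[1,36,-46,4,0],[1,36,-46,4,0],[1,36,-46,4,0]])

```text
t: 1.65
tool_pos: [0.5056, -0.1462, 0.1911]
tool_rot: [3.141, 0.0, 0.0]
contact_force: [0.3, -0.0, -0.2]
opening: 0.0852
grip_force: 0.0
```

Call:
servo_tool(increments=[[0.6,36,-46,20,0],[0.6,36,-46,20,0],[0.6,0,0,0,0]])

```text
t: 2.02
tool_pos: [0.5766, -0.0526, 0.1483]
tool_rot: [-3.14, -0.008, 0.008]
contact_force: [-0.1, -0.3, -0.6]
opening: 0.0514
grip_force: 0.0
```

```bash
cat > shot.py <<'E'
import sys
from h import *
n=sys.argv[1];o=get_obs();im=get_image("wrist");np.save(n+".npy",im);np.save(n+"_o.npy",o,allow_pickle=True)
R=Ro.from_rotvec(o["tool_rot"]).as_matrix()
print("t",round(o["t"],2),"pos",o["tool_pos"].round(4),"yaw",np.degrees(np.arctan2(R[1,0],R[0,0])).round(2),"q6",o["q"][5].round(2),"op",round(o["opening"],4),"F",o["contact_force"].round(1))
save(im,n,1.5)
E
python3 shot.py w1
```

```text
t 2.02 pos [ 0.5766 -0.0526  0.1483] yaw 0.29 q6 1.35 op 0.0514 F [-0.1 -0.3 -0.6]
```

View pics/w1.png

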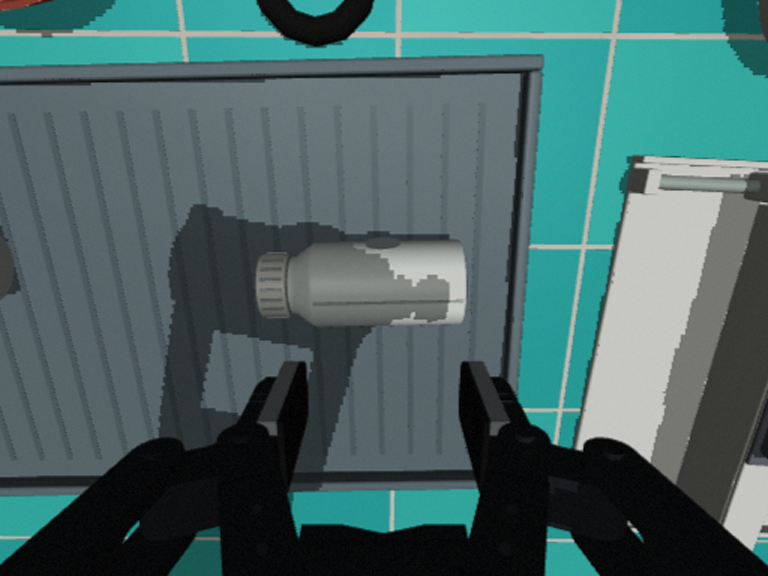

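The view shows bottle C with its cap at (270,285) and base edge at x=466. A seam runs along row ~302, the mould mark is at the upper edge (382,240), and the silhouette rows at column 382 are ~238 to 325. So the scale faces −x. Next I look at the other two.

Call:
servo_tool(increments=[[0.6,0,-52,0,0],[0.6,0,-52,0,0],[0.6,0,-52,0,0],[0.6,0,-52,0,0],[0.6,0,-52,0,0],[0.6,0,-52,0,0],[0.6,0,-45,0,0],[0.6,0,0,0,0]])

```text
t: 3.08
tool_pos: [0.5769, 0.3023, 0.1521]
tool_rot: [-3.141, -0.003, -0.002]
contact_force: [0.6, -0.3, 0.1]
opening: 0.0511
grip_force: 0.0
```

```bash
python3 shot.py w2
```

```text
t 3.08 pos [0.5769 0.3023 0.1521] yaw 0.12 q6 1.94 op 0.0511 F [ 0.6 -0.3  0.1]
```

View pics/w2.png

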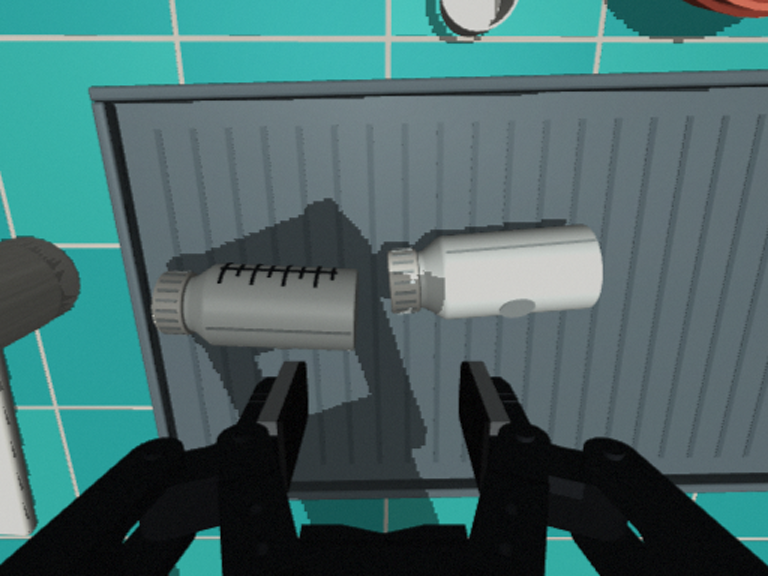

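Bottle A: cap at (168,302), scale near the upper edge (row ~273), seam at row ~332, silhouette ~265–347. Bottle B: cap at (403,280), mark at (517,308), seam at row ~246 at column 515. Now I turn these into axis positions and roll angles.

```bash
cat > cyl.py <<'E'
from h import *
def white(im):
    hsv=cv2.cvtColor(im,cv2.COLOR_RGB2HSV); return ((hsv[...,1]<28)&(hsv[...,2]>85)).astype(np.uint8)
def cam(o):
    c=get_calibration("wrist");M=np.array(c["mount"]);R=Ro.from_rotvec(o["tool_rot"]).as_matrix()
    return R@M[:3,3]+o["tool_pos"],R@M[:3,:3],c
def direc(uv,Rc,c):
    d=Rc@np.array([(uv[0]-c["cx"])/c["fx"],(uv[1]-c["cy"])/c["fy"],1.]);return d/np.linalg.norm(d)
def measure(o,colrows,feats,zax=.028,r=.025):
    """colrows: [(col,top,bot),(col,top,bot)] silhouette at barrel columns (native px); feats {name:(u,v)}"""
    O,Rc,c=cam(o);P=[]
    for u,a,b in colrows:
        d=direc((u,a),Rc,c)+direc((u,b),Rc,c);P.append(O+d*(zax-O[2])/d[2])
    ax=P[0]-P[1];ax/=np.linalg.norm(ax)
    if ax[1]<0: ax=-ax
    n=np.array([ax[1],-ax[0],0]) # toward +x
    out={}
    for k,uv in feats.items():
        d=direc(uv,Rc,c);dp=np.array([d@n,d[2]]);op=np.array([(O-P[0])@n,O[2]-zax])
        A=dp@dp;B=op@dp;C=op@op-r*r;D=B*B-A*C
        t=(-B-np.sqrt(max(D,0)))/A;h=op+t*dp;X=O+t*d
        out[k]=(round(float(np.degrees(np.arctan2(h[0],h[1]))),1),((X-P[0])@ax).round(4),X.round(3))
    return P,np.degrees(np.arctan2(ax[1],ax[0])),out
E
python3 - <<'E'
from cyl import *
im=np.load("w1.npy");
for n,cols in (("w1",(220,290)),("w2",(140,150,225)),("w2",(300,380))):
    im=np.load(n+".npy")
    for c in cols: print(n,c,im[100:240,c].astype(int).mean(1).round().astype(int).tolist())
    m=white(im);print(m.sum())
def go(n,cr,f):
    o=np.load(n+"_o.npy",allow_pickle=True).item();P,y,out=measure(o,[tuple(np.array(x)/1.5) for x in cr],{k:np.array(v)/1.5 for k,v in f.items()})
    print(n,[p.round(4) for p in P],"yaw",round(y,1),out)
go("w1",[(330,241,326),(455,239,326)],{"seam":(382,302),"base":(466,282),"cap":(256,285)})
go("w2",[(210,267,347),(350,267,349)],{"scale":(280,273),"seam":(280,332),"base":(356,308),"cap":(153,302)})
go("w2",[(450,235,320),(590,227,310)],{"seam":(515,246),"mark":(517,308),"base":(602,266),"cap":(389,282)})
E
```

```text
w1 220 [113, 113, 111, 111, 113, 114, 113, 111, 110, 112, 109, 112, 111, 112, 111, 110, 111, 110, 112, 111, 111, 110, 111, 108, 110, 109, 109, 111, 111, 109, 108, 108, 109, 108, 108, 108, 109, 106, 106, 109, 109, 109, 108, 107, 106, 108, 106, 107, 107, 107, 67, 56, 54, 55, 56, 56, 56, 55, 55, 55, 55, 62, 73, 80, 87, 91, 94, 100, 101, 104, 107, 110, 111, 111, 114, 114, 115, 117, 117, 119, 122, 123, 126, 128, 128, 132, 132, 138, 141, 140, 139, 137, 136, 135, 132, 130, 128, 124, 123, 119, 120, 95, 89, 96, 112, 113, 111, 108, 107, 106, 103, 102, 97, 95, 89, 84, 79, 61, 44, 51, 51, 52, 52, 53, 52, 52, 54, 53, 53, 50, 53, 53, 51, 52, 50, 52, 52, 53, 53, 52]
w1 290 [114, 113, 113, 114, 113, 115, 112, 113, 114, 111, 113, 112, 110, 113, 112, 113, 112, 111, 112, 111, 112, 110, 113, 111, 112, 109, 112, 109, 111, 110, 109, 111, 110, 111, 109, 111, 109, 109, 108, 109, 110, 110, 110, 107, 109, 109, 109, 108, 107, 109, 106, 107, 107, 106, 107, 106, 64, 54, 53, 53, 69, 88, 102, 113, 123, 133, 141, 146, 155, 160, 165, 170, 174, 179, 182, 185, 189, 193, 194, 197, 197, 197, 198, 141, 127, 129, 134, 133
[... 3945 characters left out ...]
52]))}
w2 [array([0.5578, 0.4078, 0.028 ]), array([0.5573, 0.3224, 0.028 ])] yaw 89.6 {'scale': (73.0, np.float64(-0.0457), array([0.581, 0.362, 0.035])), 'seam': (-13.4, np.float64(-0.0474), array([0.552, 0.36 , 0.052])), 'base': (20.2, np.float64(-0.0904), array([0.566, 0.317, 0.051])), 'cap': (26.0, np.float64(0.0226), array([0.569, 0.43 , 0.05 ]))}
w2 [array([0.5766, 0.2623, 0.028 ]), array([0.5823, 0.1794, 0.028 ])] yaw 93.9 {'seam': (54.3, np.float64(-0.0343), array([0.599, 0.229, 0.043])), 'mark': (-34.1, np.float64(-0.0345), array([0.565, 0.227, 0.049])), 'base': (19.4, np.float64(-0.079), array([0.59 , 0.184, 0.052])), 'cap': (16.4, np.float64(0.0364), array([0.581, 0.299, 0.052]))}
```

Call:
servo_tool(increments=[[0.6,18,-30,10,0],[0.6,17,-30,20,0],[0.6,0,0,50,0],[0.6,0,0,45,0],[0.6,0,0,12,0],[0.6,0,0,0,0]])

```text
t: 3.88
tool_pos: [0.6122, 0.3596, 0.0144]
tool_rot: [3.141, -0.003, -0.001]
contact_force: [0.1, 0.1, 0.7]
opening: 0.0515
grip_force: 0.0
```

Call:
servo_tool(increments=[[0.6,-8,0,0,0],[0.6,-6,0,0,0],[0.6,-5,0,0,0],[0.6,-5,0,0,0],[0.6,-5,0,0,0],[0.6,-5,0,0,0],[0.6,-5,0,0,0],[0.6,-5,0,0,0],[0.6,-3,0,0,0],[0.6,-2.5,0,0,0],[0.6,-2,0,0,0],[0.6,0,0,0,0]])

```text
t: 5.38
tool_pos: [0.5603, 0.361, 0.0143]
tool_rot: [-3.142, 0.0, -0.0]
contact_force: [-0.7, 0.2, 0.9]
opening: 0.0511
grip_force: 0.0
```

```bash
python3 shot.py w3; python3 - <<'E'
from h import *
save(np.load("w3.npy"),"w3c",2,(0,100,400,384))
E
```

```text
t 5.38 pos [0.5603 0.361  0.0143] yaw -0.0 q6 2.03 op 0.0511 F [-0.7  0.2  0.9]
```

View pics/w3c.png

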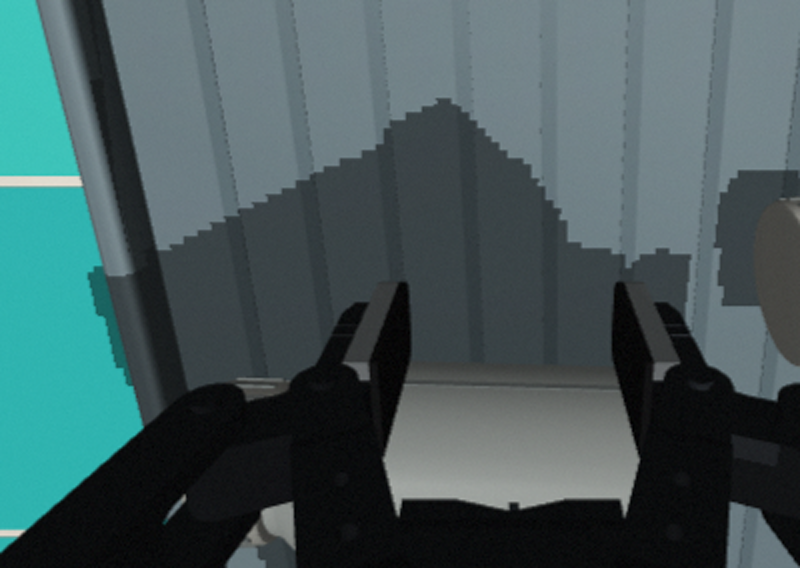

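The crop shows bottle A lying against the fork fingers, with a seam at its far upper edge (~(510,385)), which fits a ~75° roll. Next I roll bottle B by −145°.

Call:
servo_tool(increments=[[0.6,8,0,0,0],[0.6,0,0,-35,0],[0.6,0,0,-30,0],[0.6,21,44,0,0],[0.6,21,44,0,0],[0.6,21,43,0,-3.9],[0.6,0,0,30,0],[0.6,0,0,34,0],[0.6,0,0,0,0]])

```text
t: 6.55
tool_pos: [0.629, 0.2289, 0.0117]
tool_rot: [3.138, 0.106, -0.011]
contact_force: [-0.9, 0.1, -0.2]
opening: 0.0512
grip_force: 0.0
```

```bash
python3 shot.py w4
```

```text
t 6.55 pos [0.629  0.2289 0.0117] yaw 3.86 q6 1.74 op 0.0512 F [-0.9  0.1 -0.2]
```

Call:
servo_tool(increments=[[0.6,-8,0,-2,0],[0.6,-6,0,0,0],[0.6,-6,0,0,0],[0.6,-6,0,0,0],[0.6,-6,0,0,0],[0.6,-6,0,0,0],[0.6,-6,0,0,0],[0.6,-6,0,0,0],[0.6,-6,0,0,0],[0.6,-6,0,0,0],[0.6,-6,0,0,0],[0.6,-4,0,0,0]])

```text
t: 8.1
tool_pos: [0.5591, 0.2251, 0.0172]
tool_rot: [3.14, 0.107, -0.0]
contact_force: [-0.1, -0.4, 0.4]
opening: 0.0512
grip_force: 0.0
```

Call:
servo_tool(increments=[[0.6,-3,0,0,0],[0.6,-2.5,0,0,0],[0.6,0,0,0,0],[0.6,8,0,0,3.9],[0.6,0,0,-40,0],[0.6,0,-30,-50,0],[0.6,-25,-40,-45,0],[0.6,0,0,0,0]])

```text
t: 9.1
tool_pos: [0.5398, 0.2968, 0.1561]
tool_rot: [-3.138, -0.005, -0.014]
contact_force: [-0.3, 0.4, 0.0]
opening: 0.051
grip_force: 0.0
```

```bash
python3 shot.py w5
```

```text
t 9.1 pos [0.5398 0.2968 0.1561] yaw 0.19 q6 1.95 op 0.051 F [-0.3  0.4  0. ]
```

View pics/w5.png

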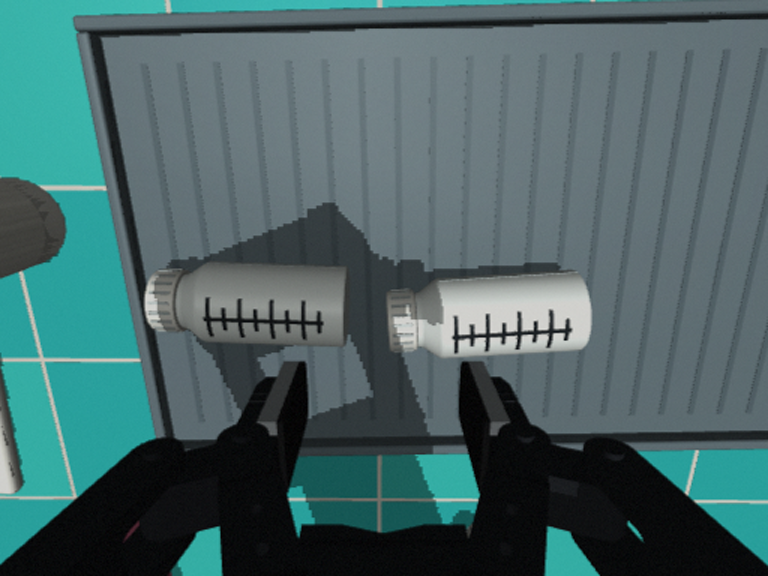

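Both bottles now show their scales: A's line is at row ~321 (column 265, silhouette ~264–343), B's at ~331 (column 512, silhouette ~276–354).

```bash
cat >> cyl.py <<'E'
def go(n,cr,f,**k):
    o=np.load(n+"_o.npy",allow_pickle=True).item();P,y,out=measure(o,[tuple(np.array(x)/1.5) for x in cr],{k:np.array(v)/1.5 for k,v in f.items()},**k)
    print(n,[p.round(4).tolist() for p in P],"yaw",round(y,1),{k:(v[0],v[2].tolist()) for k,v in out.items()})
def prof(n,cols,a,b):
    im=np.load(n+".npy").astype(int).mean(2)
    for c in cols: print(c,im[a:b,c].round().astype(int).tolist())
E
python3 - <<'E'
from cyl import *
prof("w5",(150,210),165,245);prof("w5",(310,380),165,250)
go("w5",[(210,264,343),(335,266,345)],{"scale":(265,321),"base":(347,305)})
go("w5",[(455,279,357),(575,272,351)],{"scale":(512,331),"base":(591,310)})
E
```

```text
150 [70, 56, 55, 59, 56, 55, 59, 56, 56, 62, 77, 82, 92, 94, 98, 101, 106, 109, 112, 115, 115, 116, 117, 121, 122, 123, 125, 125, 128, 129, 131, 131, 135, 137, 139, 142, 144, 145, 146, 144, 123, 102, 100, 98, 83, 80, 77, 31, 14, 31, 47, 39, 34, 24, 15, 81, 108, 110, 106, 101, 98, 95, 87, 65, 55, 56, 57, 56, 56, 56, 57, 57, 58, 56, 58, 54, 57, 50, 54, 53]
210 [58, 59, 59, 59, 57, 57, 59, 57, 58, 57, 57, 57, 66, 84, 87, 90, 96, 99, 101, 104, 109, 110, 112, 114, 118, 118, 120, 123, 124, 127, 127, 129, 130, 133, 135, 137, 140, 142, 144, 145, 148, 148, 139, 133, 132, 123, 118, 117, 114, 45, 16, 55, 108, 117, 115, 111, 117, 115, 114, 111, 109, 105, 101, 95, 89, 87, 105, 105, 106, 107, 107, 108, 107, 105, 105, 106, 107, 106, 106, 106]
310 [104, 102, 102, 102, 101, 103, 102, 103, 103, 101, 105, 102, 100, 101, 62, 50, 48, 50, 51, 60, 64, 130, 118, 125, 133, 142, 152, 158, 165, 172, 175, 181, 186, 189, 192, 198, 200, 204, 206, 206, 207, 208, 208, 207, 207, 208, 207, 208, 207, 206, 206, 207, 207, 206, 208, 206, 206, 206, 92, 33, 82, 195, 207, 206, 207, 204, 199, 195, 189, 183, 173, 163, 143, 112, 105, 82, 29, 2, 8, 9, 4, 3, 5, 4, 5]
380 [111, 112, 110, 110, 111, 111, 110, 111, 110, 108, 111, 109, 112, 109, 96, 73, 115, 114, 112, 121, 131, 142, 147, 155, 162, 169, 172, 177, 184, 187, 191, 195, 199, 201, 204, 206, 207, 208, 207, 208, 207, 206, 208, 207, 208, 207, 207, 208, 185, 180, 181, 180, 180, 147, 61, 64, 126, 200, 207, 208, 206, 206, 202, 198, 191, 185, 177, 163, 137, 110, 106, 106, 105, 107, 106, 105, 104, 106, 106, 105, 106, 105, 105, 106, 106]
w5 [[0.5223, 0.4041, 0.028], [0.5213, 0.3269, 0.028]] yaw 89.3 {'scale': (-2.6, [0.521, 0.364, 0.053]), 'base': (20.4, [0.53, 0.317, 0.051])}
w5 [[0.5134, 0.2523, 0.028], [0.5179, 0.1783, 0.028]] yaw 93.5 {'scale': (-0.2, [0.515, 0.224, 0.053]), 'base': (22.2, [0.527, 0.179, 0.051])}
```

Call:
servo_tool(increments=[[0.6,-3,50,0,0],[0.6,-3,50,0,0],[0.6,-3,50,0,0],[0.6,-3,50,0,0],[0.6,-3,50,0,0],[0.6,-4,51,0,0],[0.6,0,51,0,0],[0.6,0,0,50,0],[0.6,0,0,50,0],[0.6,0,0,40,0],[0.6,0,0,1,0]])

```text
t: 10.52
tool_pos: [0.5141, -0.058, 0.0041]
tool_rot: [-3.139, 0.002, 0.017]
contact_force: [-0.4, -0.2, 1.2]
opening: 0.0512
grip_force: 0.0
```

```bash
python3 shot.py w6; python3 - <<'E'
from h import *
im=get_image("top");save(im,"top1",4,(130,140,330,220))
E
```

```text
t 10.53 pos [ 0.5141 -0.058   0.0041] yaw -0.07 q6 1.32 op 0.0512 F [-0.4 -0.2  1.2]
```

Call:
servo_tool(increments=[[0.6,8,0,-10,0],[0.6,8,0,0,0],[0.6,6,0,0,0],[0.6,6,0,0,0],[0.6,6,0,0,0],[0.6,6,0,0,0],[0.6,6,0,0,0],[0.6,6,0,0,0],[0.6,5,0,0,0],[0.6,3.5,0,0,0],[0.6,2.5,0,0,0],[0.6,0,0,0,0]])

```text
t: 12.12
tool_pos: [0.5821, -0.0584, 0.0194]
tool_rot: [3.142, -0.0, -0.0]
contact_force: [0.4, -0.9, 0.2]
opening: 0.0511
grip_force: 0.0
```

Call:
servo_tool(increments=[[0.6,-10,0,0,0],[0.6,0,0,-45,0],[0.6,0,0,-45,0],[0.6,0,0,-45,0],[0.6,0,0,0,0],[0.6,0,0,0,0]])

```text
t: 12.88
tool_pos: [0.5711, -0.0583, 0.1537]
tool_rot: [-3.141, 0.0, 0.002]
contact_force: [-0.8, 0.2, -0.3]
opening: 0.0514
grip_force: 0.0
```

```bash
python3 shot.py w7
```

```text
t 12.88 pos [ 0.5711 -0.0583  0.1537] yaw -0.01 q6 1.34 op 0.0514 F [-0.8  0.2 -0.3]
```

View pics/w7.png

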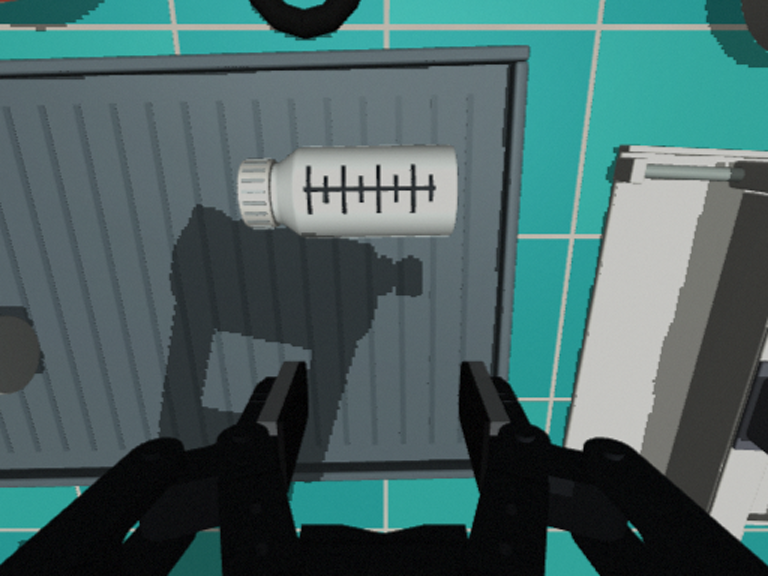

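Bottle C now shows its scale at row ~187 (columns 303–436) with silhouette ~147–237 and base edge at x≈457.

```bash
python3 - <<'E'
from cyl import *
prof("w7",(207,297),90,165)
go("w7",[(310,148.5,236),(445,145.5,237)],{"scale":(370,187.5),"base":(457,190)})
E
```

```text
207 [113, 113, 112, 112, 111, 111, 112, 143, 111, 117, 131, 141, 149, 158, 165, 170, 175, 180, 184, 186, 167, 144, 137, 138, 140, 138, 165, 170, 168, 170, 169, 171, 147, 144, 108, 57, 49, 45, 138, 150, 130, 127, 127, 127, 115, 115, 115, 90, 87, 64, 60, 63, 75, 181, 190, 186, 183, 179, 174, 170, 164, 159, 153, 144, 136, 87, 68, 59, 75, 60, 56, 56, 55, 54, 56]
297 [113, 113, 115, 115, 115, 113, 108, 103, 116, 129, 140, 146, 155, 160, 167, 174, 177, 181, 183, 187, 190, 193, 195, 196, 196, 195, 194, 195, 196, 195, 194, 195, 195, 197, 195, 195, 194, 195, 195, 195, 194, 195, 195, 197, 195, 194, 195, 194, 196, 196, 193, 194, 193, 190, 189, 186, 181, 177, 173, 167, 160, 154, 147, 139, 125, 115, 114, 143, 112, 104, 106, 106, 104, 105, 105]
w7 [[0.6201, -0.0169, 0.028], [0.6205, -0.0935, 0.028]] yaw 90.3 {'scale': (12.3, [0.626, -0.052, 0.052]), 'base': (8.8, [0.624, -0.096, 0.053])}
```

Call:
servo_tool(increments=[[0.6,-10,44,-10,0],[0.6,-10,44,-10,0],[0.6,-10,44,-10,0],[0.6,-10,44,-10,0],[0.6,-10,44,-10,0],[0,-10,0,-10,0],[0,-10,0,0,0],[0,0,0,0,0],[0,0,0,0,0]])

```text
t: 14.05
tool_pos: [0.5019, -0.2772, 0.2136]
tool_rot: [-3.141, -0.002, 0.001]
contact_force: [-0.2, 0.3, -0.1]
opening: -0.0002
grip_force: 0.0
```

```bash
python3 shot.py w8
```

```text
t 14.05 pos [ 0.5019 -0.2772  0.2136] yaw 0.06 q6 0.94 op -0.0002 F [-0.2  0.3 -0.1]
```

View pics/w8.png

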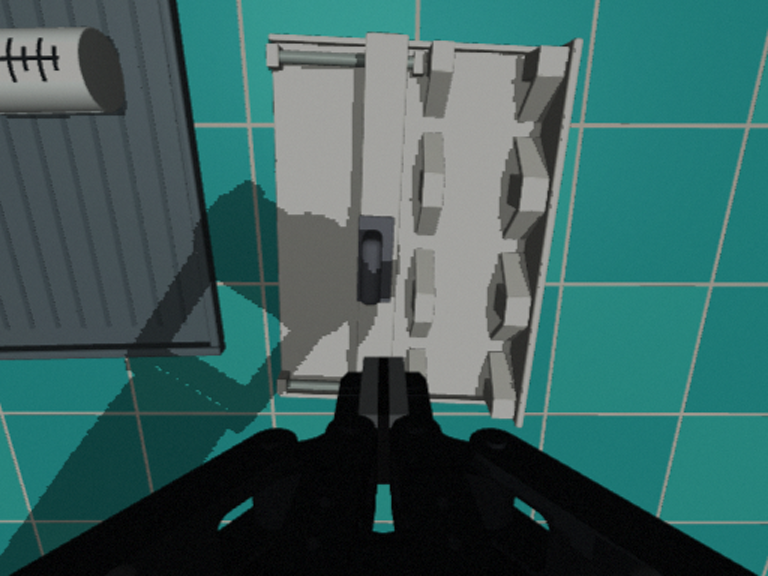

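The rack view: wall outer top edge runs (581,40) to (520,425), the plate's left edge is at x≈272–280, and the cradle posts stand at (437,80), (428,183), (422,293) and (416,375), so the bays lie between them. The keeper bar is at x≈365–407 and the dark tab at (372,265).

```bash
python3 - <<'E'
from cyl import *
o=np.load("w8_o.npy",allow_pickle=True).item()
r=lambda u,v,z: ray("wrist",(u/1.5,v/1.5),z,o)[:2]
a,b=r(581,40,.046),r(520,425,.046);d=(a-b)/np.linalg.norm(a-b)  # rack -y dir?
ry=-d; rx=np.array([ry[1],-ry[0]])
print("wall",a.round(4),b.round(4),"len",np.linalg.norm(a-b).round(4),"rx",rx.round(4),"yaw",np.degrees(np.arctan2(rx[1],rx[0])).round(2))
mid=(a+b)/2;org=mid+rx*.075;print("org",org.round(4))
f=lambda n,u,v,z:print(n,"rack",[round(float((r(u,v,z)-org)@k),4) for k in (rx,ry)],"w",r(u,v,z).round(4))
f("plateTL",270,45,.006);f("plateBL",281,396,.006)
for p in[(454,43),(430,42),(444,133),(421,133),(443,233),(414,234),(435,250),(412,250),(433,335),(408,335),(425,350)]:f("post",*p,.04)
for p in[(535,138),(500,235),(522,252),(525,235)]:f("back post",*p,.04)
for p in[(361,232),(382,232),(383,303),(360,303)]:f("tab",*p,.102)
for p in[(368,35),(407,35),(405,216)]:f("bar",*p,.071)
save(np.load("w8.npy"),"w8c",4,(220,120,360,260))
E
```

```text
wall [ 0.6362 -0.3952] [ 0.3693 -0.3833] len 0.2672 rx [0.0445 0.999 ] yaw 87.45
org [ 0.506  -0.3143]
plateTL rack [0.1193, -0.129] w [ 0.6402 -0.2008]
plateBL rack [0.1182, 0.1408] w [ 0.3706 -0.19  ]
post rack [-0.0003, -0.1297] w [ 0.6356 -0.3204]
post rack [0.0143, -0.1296] w [ 0.6361 -0.3058]
post rack [0.0013, -0.0776] w [ 0.5836 -0.3164]
post rack [0.0161, -0.0769] w [ 0.5836 -0.3016]
post rack [-0.0035, -0.0126] w [ 0.5185 -0.3184]
post rack [0.0163, -0.011] w [ 0.5178 -0.2985]
post rack [0.001, -0.0004] w [ 0.5065 -0.3133]
post rack [0.017, 0.0003] w [ 0.5065 -0.2974]
post rack [-0.0026, 0.0637] w [ 0.4423 -0.3141]
post rack [0.0158, 0.0645] w [ 0.4423 -0.2957]
post rack [0.0024, 0.0761] w [ 0.4302 -0.3086]
back post rack [-0.0576, -0.0772] w [ 0.5806 -0.3753]
back post rack [-0.0428, -0.013] w [ 0.5171 -0.3577]
back post rack [-0.0596, -0.0017] w [ 0.5051 -0.3739]
back post rack [-0.06, -0.0138] w [ 0.5171 -0.3749]
tab rack [0.0503, -0.0231] w [ 0.5313 -0.2651]
tab rack [0.0388, -0.0236] w [ 0.5313 -0.2767]
tab rack [0.0363, 0.018] w [ 0.4897 -0.2772]
tab rack [0.0497, 0.0186] w [ 0.4897 -0.2639]
bar rack [0.051, -0.126] w [ 0.6342 -0.269 ]
bar rack [0.0297, -0.1269] w [ 0.6342 -0.2903]
bar rack [0.0249, -0.028] w [ 0.5352 -0.2907]
```

View pics/w8c.png

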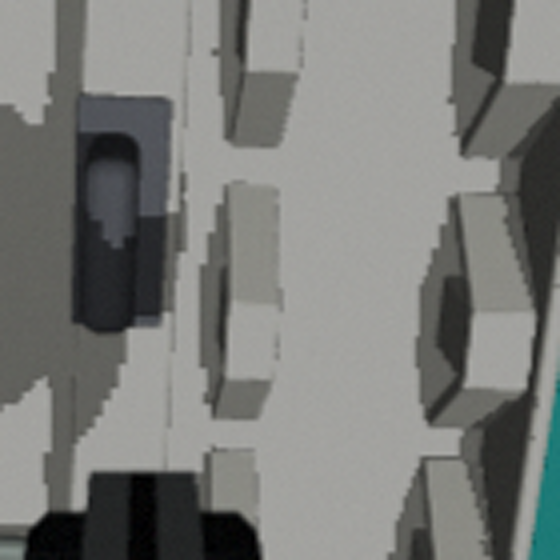

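The crop shows the tab's top face at (112,235) with the bar's edge to its right. The wall is thin, so its outer edge is nearer rack x ≈ −65 mm; the plate edge and cradle positions then agree with the description. I now grip the tab and open the keeper.

Call:
servo_tool(increments=[[0.6,8.5,-6.5,0,2.4],[0.6,0,0,45,0],[0.6,0,0,45,0],[0.6,0,0,40,0],[0.6,0,0,6,0],[0.6,0,0,0,0],[0.6,0,0,0,0]])

```text
t: 14.98
tool_pos: [0.512, -0.2728, 0.081]
tool_rot: [3.139, -0.065, 0.005]
contact_force: [-0.2, 0.1, 0.0]
opening: 0.0513
grip_force: 0.0
```

Call:
servo_tool(increments=[[0,0,0,0,0],[0,0,0,0,0],[0,0,0,0,0],[0,0,0,0,0],[0,0,0,0,0]], force=25)

```text
t: 15.6
tool_pos: [0.511, -0.2717, 0.0795]
tool_rot: [-3.141, 0.066, -0.002]
contact_force: [-1.3, 3.8, 5.3]
opening: 0.0115
grip_force: 29.9
```

Call:
servo_tool(increments=[[0,0,-8,0,0],[0,0,-8,0,0],[0,0,-8,0,0],[0,0,-8,0,0],[0,0,-8,0,0],[0,0,-7,0,0],[0,0,0,0,0]])

```text
t: 16.48
tool_pos: [0.513, -0.2245, 0.0795]
tool_rot: [3.141, -0.065, 0.002]
contact_force: [-1.4, 1.7, 6.7]
opening: 0.0116
grip_force: 30.0
```

Call:
servo_tool(increments=[[0,0,-4,0,0],[0,0,-3,0,0],[0,0,-2,0,0],[0,0,0,0,0]])

```text
t: 16.98
tool_pos: [0.5133, -0.2161, 0.0795]
tool_rot: [3.14, -0.066, 0.002]
contact_force: [-0.3, 0.3, 6.2]
opening: 0.0109
grip_force: 29.9
```

Call:
servo_tool(increments=[[0,0,-2,0,0],[0,0,-2,0,0],[0,0,0,0,0]])

```text
t: 17.35
tool_pos: [0.5135, -0.2122, 0.0795]
tool_rot: [3.139, -0.065, 0.002]
contact_force: [-0.5, -0.7, 6.4]
opening: 0.0114
grip_force: 29.9
```

Call:
servo_tool(increments=[[0.3,0,0,0,0],[0.6,0,0,0,0],[0.6,0,0,-40,0],[0.6,0,0,-20,-2.4],[0.6,31,-31,0,0],[0.6,31,-31,0,0],[0.6,31,-31,0,0],[0.6,31,-31,0,0],[0.6,30,-31,0,0],[0.6,0,0,0,0]])

```text
t: 18.6
tool_pos: [0.6679, -0.0547, 0.1375]
tool_rot: [-3.141, -0.005, 0.001]
contact_force: [-0.8, -0.7, -0.9]
opening: 0.0514
grip_force: 0.0
```

Call:
servo_tool(increments=[[0.6,0,0,40,0],[0.6,0,0,40,0],[0.6,0,0,38,0],[0.6,0,0,0,0],[0.6,0,0,0,0]])

```text
t: 19.23
tool_pos: [0.6675, -0.0576, 0.0218]
tool_rot: [3.141, -0.001, 0.002]
contact_force: [0.4, -1.0, 0.1]
opening: 0.0512
grip_force: 0.0
```

Call:
servo_tool(increments=[[0.6,-5,0,0,0],[0.6,-4,0,0,0],[0.6,-3,0,0,0],[0.6,-2,0,0,0],[0.6,-1.5,0,0,0],[0.6,-0.5,0,0,0],[0.6,0,0,0,0],[0.6,5,0,0,0],[0.6,0,0,-40,0],[0.6,-40,0,-50,0],[0.6,-40,0,-40,0],[0.6,0,0,0,0]])

```text
t: 20.72
tool_pos: [0.5783, -0.0574, 0.1543]
tool_rot: [3.14, -0.001, 0.013]
contact_force: [0.2, 0.1, -0.4]
opening: 0.051
grip_force: 0.0
```

```bash
python3 shot.py w9; python3 - <<'E'
from cyl import *
from cyl import white
im=np.load("w9.npy");m=white(im);n,l,s,c=cv2.connectedComponentsWithStats(m)
for i in range(1,n):
    if s[i,4]>1500: print(s[i],c[i])
im=get_image("top");np.save("top2.npy",im)
m=np.load("top2.npy").astype(int);a=np.load("top0.npy").astype(int)
hsv=cv2.cvtColor(im,cv2.COLOR_RGB2HSV)
w=((hsv[...,2]>130)&(hsv[...,1]<60)).astype(np.uint8)
n,l,s,c=cv2.connectedComponentsWithStats(w)
for i in range(1,n):
    if 350<s[i,4]<900 and 130<c[i][0]<340 and 140<c[i][1]<240: print("top",s[i],ray("top",c[i],.032).round(3))
E
```

```text
t 20.73 pos [ 0.5783 -0.0574  0.1543] yaw -0.02 q6 1.34 op 0.051 F [ 0.2  0.1 -0.4]
[ 227    0  268  290 1816] [362.83314978  88.2753304 ]
[  377   107   135   254 16620] [463.92894103 218.3179302 ]
[ 160  115  145   60 7054] [236.89183442 143.09540686]
top [268 195  26  24 485] [0.492 0.035 0.032]
```

```bash
python3 - <<'E'
from cyl import *
im=np.load("w9.npy").astype(int).mean(2)
for c in (207,218,241,252,264):
    p=im[100:185,c];print(c,p[10:80].round().astype(int).tolist())
sub=im[120:170,200:285];print("row means",list(zip(range(120,170),sub.mean(1).round().astype(int))))
im=np.load("top2.npy");hsv=cv2.cvtColor(im,cv2.COLOR_RGB2HSV)
w=((hsv[...,2]>130)&(hsv[...,1]<60)).astype(np.uint8);w=cv2.morphologyEx(w,cv2.MORPH_CLOSE,np.ones((5,5)))
w[:, :128]=0;w[:,345:]=0;w[:145]=0
n,l,s,c=cv2.connectedComponentsWithStats(w)
for i in range(1,n):
    if 150<s[i,4]: print("top",s[i],ray("top",c[i],.032).round(3))
E
```

```text
207 [116, 118, 116, 116, 118, 74, 137, 119, 126, 141, 152, 159, 166, 173, 176, 184, 188, 191, 195, 200, 202, 204, 204, 203, 204, 205, 203, 140, 61, 40, 40, 40, 39, 44, 51, 51, 52, 52, 47, 38, 38, 38, 41, 39, 30, 32, 44, 58, 61, 60, 50, 68, 69, 84, 87, 88, 88, 89, 95, 93, 88, 84, 79, 70, 61, 59, 57, 57, 59, 58]
218 [114, 113, 112, 113, 114, 74, 143, 124, 128, 142, 150, 158, 166, 173, 178, 184, 187, 191, 195, 199, 201, 204, 204, 204, 204, 204, 206, 204, 205, 204, 203, 204, 204, 203, 163, 75, 51, 51, 50, 43, 50, 54, 39, 35, 32, 86, 70, 91, 127, 131, 132, 166, 124, 109, 106, 104, 101, 99, 95, 92, 89, 83, 77, 70, 60, 57, 57, 59, 56, 58]
241 [113, 114, 113, 114, 113, 94, 131, 123, 129, 141, 151, 161, 167, 172, 176, 180, 187, 192, 194, 197, 203, 203, 203, 203, 204, 205, 204, 204, 205, 204, 204, 205, 204, 204, 134, 68, 53, 52, 52, 42, 41, 39, 39, 36, 33, 32, 31, 58, 60, 59, 59, 135, 192, 196, 190, 187, 180, 176, 170, 165, 153, 145, 131, 79, 57, 58, 59, 59, 57, 56]
252 [118, 116, 117, 117, 117, 95, 132, 122, 130, 142, 152, 160, 167, 173, 177, 183, 186, 191, 194, 199, 201, 204, 204, 203, 204, 
[... 1082 characters left out ...]
), (145, np.int64(170)), (146, np.int64(168)), (147, np.int64(167)), (148, np.int64(168)), (149, np.int64(167)), (150, np.int64(166)), (151, np.int64(147)), (152, np.int64(75)), (153, np.int64(45)), (154, np.int64(73)), (155, np.int64(155)), (156, np.int64(163)), (157, np.int64(165)), (158, np.int64(166)), (159, np.int64(159)), (160, np.int64(155)), (161, np.int64(162)), (162, np.int64(159)), (163, np.int64(154)), (164, np.int64(147)), (165, np.int64(144)), (166, np.int64(137)), (167, np.int64(142)), (168, np.int64(141)), (169, np.int64(135))]
top [  128   145   181   116 13292] [0.545 0.26  0.032]
top [268 195  26  24 486] [0.492 0.035 0.032]
top [298 203  11  32 179] [ 0.454 -0.026  0.032]
```

```bash
python3 - <<'E'
from cyl import *
for a,b in((115.5,174),(116.5,173.5)):
  go("w9",[(310,a*1.5,b*1.5),(445,a*1.5,b*1.5)],{"scale":(370,153*1.5),"base":(457,217)})
a=97.5;b=155.3;go("w7",[(310,a*1.5,b*1.5),(445,a*1.5,b*1.5)],{"scale":(370,125*1.5)})
save(np.load("top2.npy"),"top2",3,(120,130,390,260))
E
```

```text
w9 [[0.6143, -0.0155, 0.028], [0.6142, -0.0937, 0.028]] yaw 89.9 {'scale': (-5.4, [0.612, -0.051, 0.053]), 'base': (9.7, [0.618, -0.097, 0.053])}
w9 [[0.6141, -0.0155, 0.028], [0.614, -0.0937, 0.028]] yaw 89.9 {'scale': (-4.9, [0.612, -0.051, 0.053]), 'base': (10.2, [0.618, -0.097, 0.053])}
w7 [[0.6215, -0.017, 0.028], [0.6215, -0.0935, 0.028]] yaw 89.9 {'scale': (9.5, [0.626, -0.052, 0.053])}
```

View pics/top2.png

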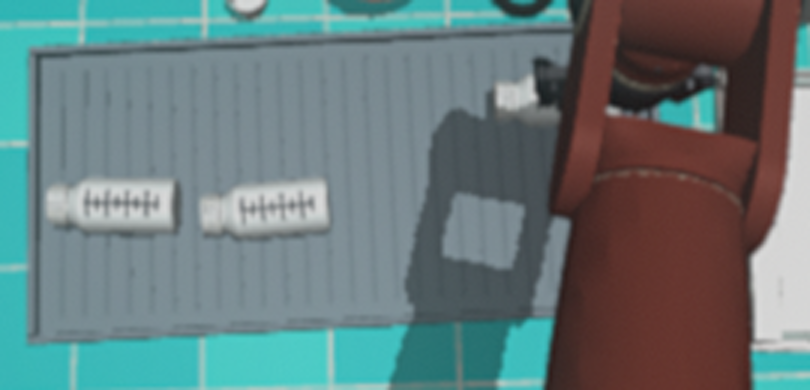

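Top crop: bottles A (115,205) and B (265,207) are undisturbed with scales up, and C is under the arm. C reads about −5°, so I give it a small trim.

Call:
servo_tool(increments=[[0.6,-17,0,40,0],[0.6,0,0,50,0],[0.6,0,0,44,0],[0.6,0,0,0,0],[0.6,0,0,0,0]])

```text
t: 21.45
tool_pos: [0.5609, -0.0571, 0.0157]
tool_rot: [3.142, 0.0, 0.0]
contact_force: [0.6, -0.0, 1.2]
opening: 0.0513
grip_force: 0.0
```

Call:
servo_tool(increments=[[0.6,8,0,0,0],[0.6,4,0,0,0],[0.6,2,0,0,0],[0.6,1.5,0,0,0],[0.6,1,0,0,0],[0.6,0.5,0,0,0],[0.6,0,0,0,0],[0.6,-8,0,0,0],[0.6,0,0,-45,0],[0.6,0,0,-50,0],[0.6,10,0,-45,0],[0.6,0,0,0,0]])

```text
t: 22.95
tool_pos: [0.5819, -0.0576, 0.1608]
tool_rot: [3.139, -0.0, 0.015]
contact_force: [-0.0, -0.6, 0.3]
opening: 0.0515
grip_force: 0.0
```

```bash
python3 shot.py wa; python3 - <<'E'
from cyl import *
im=np.load("wa.npy").astype(int).mean(2)
for c in (235,290):print(c,list(enumerate(im[100:200,c].round().astype(int).tolist(),100)))
sub=im[110:190,205:280].mean(1);print("scale row",110+sub[10:70].argmin()+10)
E
```

```text
t 22.95 pos [ 0.5819 -0.0576  0.1608] yaw -0.0 q6 1.34 op 0.0515 F [-0.  -0.6  0.3]
235 [(100, 118), (101, 120), (102, 116), (103, 121), (104, 119), (105, 119), (106, 120), (107, 120), (108, 118), (109, 117), (110, 117), (111, 119), (112, 118), (113, 118), (114, 117), (115, 118), (116, 119), (117, 117), (118, 116), (119, 73), (120, 143), (121, 125), (122, 127), (123, 140), (124, 150), (125, 160), (126, 167), (127, 173), (128, 179), (129, 183), (130, 189), (131, 191), (132, 195), (133, 199), (134, 202), (135, 203), (136, 203), (137, 204), (138, 204), (139, 205), (140, 206), (141, 206), (142, 205), (143, 206), (144, 204), (145, 206), (146, 205), (147, 204), (148, 205), (149, 205), (150, 205), (151, 206), (152, 205), (153, 204), (154, 204), (155, 98), (156, 39), (157, 33), (158, 190), (159, 204), (160, 205), (161, 203), (162, 204), (163, 205), (164, 202), (165, 200), (166, 195), (167, 192), (168, 185), (169, 119), (170, 98), (171, 95), (172, 92), (173, 87), (174, 83), (175, 75), (176, 63), (177, 58), (178, 58), (179, 59), (180, 57), (181, 58), (182, 57), (183, 58), (184, 57), (185, 60),
[... 671 characters left out ...]
5), (143, 204), (144, 205), (145, 206), (146, 204), (147, 205), (148, 205), (149, 205), (150, 206), (151, 205), (152, 205), (153, 206), (154, 204), (155, 205), (156, 205), (157, 204), (158, 204), (159, 204), (160, 206), (161, 205), (162, 204), (163, 204), (164, 202), (165, 200), (166, 193), (167, 190), (168, 186), (169, 180), (170, 174), (171, 168), (172, 159), (173, 149), (174, 135), (175, 116), (176, 98), (177, 106), (178, 106), (179, 107), (180, 109), (181, 108), (182, 110), (183, 110), (184, 109), (185, 110), (186, 108), (187, 107), (188, 107), (189, 107), (190, 105), (191, 107), (192, 110), (193, 106), (194, 110), (195, 107), (196, 108), (197, 108), (198, 108), (199, 108)]
scale row 156
```

```bash
python3 - <<'E'
from cyl import *
go("wa",[(310,120*1.5,176*1.5),(445,120*1.5,176*1.5)],{"scale":(352,156.3*1.5),"base":(457,217)})
im=np.load("wa.npy").astype(int).mean(2);print(im[140,285:320].astype(int).tolist(), im[150,140:200].astype(int).tolist())
E
```

```text
wa [[0.6142, -0.0146, 0.028], [0.6141, -0.0949, 0.028]] yaw 89.9 {'scale': (-5.6, [0.612, -0.041, 0.053]), 'base': (16.2, [0.621, -0.098, 0.052])}
[205, 205, 205, 205, 205, 204, 204, 205, 204, 204, 204, 204, 203, 203, 205, 205, 205, 184, 116, 115, 114, 116, 107, 89, 105, 104, 107, 114, 114, 115, 116, 117, 118, 115, 115] [59, 59, 58, 59, 58, 59, 56, 56, 58, 58, 57, 59, 59, 63, 66, 70, 68, 62, 60, 61, 60, 64, 84, 150, 203, 204, 201, 197, 199, 202, 199, 202, 196, 198, 198, 195, 197, 199, 201, 198, 205, 205, 192, 136, 129, 205, 204, 204, 198, 188, 189, 190, 190, 189, 191, 190, 190, 191, 199, 204]
```

Call:
servo_tool(increments=[[0.6,-13,0,40,0],[0.6,0,0,50,0],[0.6,0,0,50,0],[0.6,0,0,0,0],[0.6,0,0,0,0],[0.6,0,0,0,0]])

```text
t: 23.75
tool_pos: [0.568, -0.0574, 0.018]
tool_rot: [3.141, -0.0, 0.007]
contact_force: [-0.1, -0.3, -0.0]
opening: 0.0514
grip_force: 0.0
```

Call:
servo_tool(increments=[[0.6,6,0,0,0],[0.6,2,0,0,0],[0.6,1,0,0,0],[0.6,1,0,0,0],[0.6,1,0,0,0],[0.6,1,0,0,0],[0.6,0.5,0,0,0],[0.6,0,0,0,0],[0.6,-10,0,0,0],[0.6,0,0,-50,0],[0.6,0,0,-50,0],[0.6,10,0,-42,0]])

```text
t: 25.25
tool_pos: [0.5778, -0.0569, 0.1591]
tool_rot: [3.141, -0.0, 0.001]
contact_force: [-0.1, -0.3, -0.2]
opening: 0.0511
grip_force: 0.0
```

Call:
servo_tool(increments=[[0.6,0,0,0,0],[0.6,0,0,0,0]])

```text
t: 25.5
tool_pos: [0.5776, -0.0568, 0.1564]
tool_rot: [-3.141, 0.0, 0.002]
contact_force: [0.0, -0.1, 0.6]
opening: 0.0513
grip_force: 0.0
```

```bash
cat >> cyl.py <<'E'
def autoC(n,c0=235,c1=290,lo=60,hi=230):
    "silhouette of the barrel at two columns + scale row (native px) for a bottle across the picture"
    im=np.load(n+".npy").astype(int).mean(2)
    return [(c,im[lo:hi,c].round().astype(int).tolist()) for c in (c0,c1)]
E
python3 shot.py wb; python3 - <<'E'
from cyl import *
im=np.load("wb.npy").astype(int).mean(2)
print(list(enumerate(im[100:190,290].round().astype(int).tolist(),100)))
sub=im[110:190,205:280].mean(1);print("scale row",110+sub[10:70].argmin()+10,im[140:170,235])
E
```

```text
t 25.5 pos [ 0.5776 -0.0568  0.1564] yaw -0.01 q6 1.34 op 0.0513 F [ 0.  -0.1  0.6]
[(100, 112), (101, 109), (102, 109), (103, 108), (104, 110), (105, 111), (106, 109), (107, 109), (108, 109), (109, 106), (110, 109), (111, 108), (112, 147), (113, 112), (114, 118), (115, 131), (116, 144), (117, 151), (118, 162), (119, 167), (120, 173), (121, 179), (122, 183), (123, 186), (124, 192), (125, 196), (126, 199), (127, 202), (128, 205), (129, 206), (130, 205), (131, 206), (132, 206), (133, 205), (134, 203), (135, 206), (136, 205), (137, 205), (138, 206), (139, 205), (140, 204), (141, 186), (142, 181), (143, 181), (144, 180), (145, 180), (146, 181), (147, 202), (148, 93), (149, 51), (150, 64), (151, 117), (152, 194), (153, 204), (154, 206), (155, 206), (156, 204), (157, 204), (158, 203), (159, 200), (160, 195), (161, 192), (162, 187), (163, 182), (164, 175), (165, 170), (166, 164), (167, 153), (168, 142), (169, 126), (170, 104), (171, 99), (172, 98), (173, 100), (174, 100), (175, 99), (176, 99), (177, 98), (178, 99), (179, 98), (180, 97), (181, 96), (182, 98), (183, 98), (184, 99), (185, 98), (186, 97), (187, 98), (188, 97), (189, 98)]
scale row 150 [204.         205.         204.66666667 205.66666667 205.33333333
 205.33333333 204.66666667 204.33333333 132.          52.66666667
  34.33333333  91.66666667 193.         205.         205.
 205.         205.         204.66666667 202.66666667 199.66666667
 194.66666667 191.66666667 185.66666667 182.33333333 175.
 170.66666667 165.         104.          82.          77.        ]
```

```bash
python3 - <<'E'
from cyl import *
for a,b in((113,170.5),(112,169.5)):
    go("wb",[(310,a*1.5,b*1.5),(445,a*1.5,b*1.5)],{"scale":(352,149.8*1.5)})
im=np.load("wb.npy");hsv=cv2.cvtColor(im,cv2.COLOR_RGB2HSV);save(im,"wbc",3,(140,90,340,200))
E
```

```text
wb [[0.6147, -0.0145, 0.028], [0.6146, -0.0929, 0.028]] yaw 89.9 {'scale': (-5.0, [0.612, -0.04, 0.053])}
wb [[0.6155, -0.0145, 0.028], [0.6154, -0.0928, 0.028]] yaw 89.9 {'scale': (-7.1, [0.612, -0.04, 0.053])}
```

View pics/wbc.png

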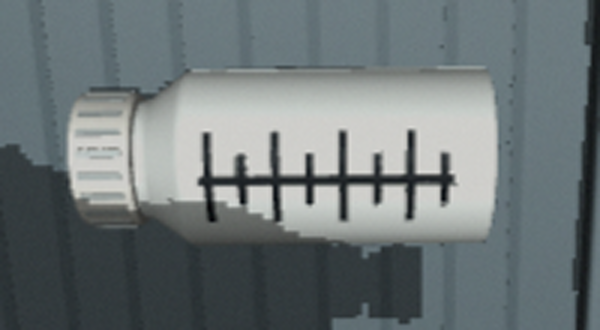

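C still reads about −5°: in the crop, the scale row is 180 against silhouette 68–242. One firmer trim.

Call:
servo_tool(increments=[[0.6,-10,0,40,0],[0.6,0,0,50,0],[0.6,0,0,46,0],[0.6,0,0,0,0],[0.6,4,0,0,0],[0.6,4,0,0,0],[0.6,2,0,0,0],[0.6,2,0,0,0],[0.6,1.5,0,0,0],[0.6,1,0,0,0],[0.6,0,0,0,0]])

```text
t: 26.92
tool_pos: [0.5829, -0.0569, 0.0211]
tool_rot: [-3.142, 0.0, 0.0]
contact_force: [-0.2, 0.0, -0.7]
opening: 0.0512
grip_force: 0.0
```

Call:
servo_tool(increments=[[0.6,-10,0,0,0],[0.6,0,0,-50,0],[0.6,0,0,-50,0],[0.6,10,0,-35,0],[0.6,0,0,0,0],[0.6,0,0,0,0]])

```text
t: 27.68
tool_pos: [0.5818, -0.0568, 0.1549]
tool_rot: [-3.141, 0.0, 0.003]
contact_force: [-0.2, 0.6, -1.0]
opening: 0.051
grip_force: 0.0
```

```bash
python3 shot.py wc; python3 - <<'E'
from cyl import *
im=np.load("wc.npy").astype(int).mean(2)
print(list(enumerate(im[95:190,290].round().astype(int).tolist(),95)))
sub=im[100:190,205:280].mean(1);s=100+sub[20:70].argmin()+20;print("scale row",s)
E
```

```text
t 27.68 pos [ 0.5818 -0.0568  0.1549] yaw -0.0 q6 1.35 op 0.051 F [-0.2  0.6 -1. ]
[(95, 110), (96, 109), (97, 110), (98, 110), (99, 110), (100, 108), (101, 109), (102, 107), (103, 109), (104, 108), (105, 107), (106, 108), (107, 110), (108, 110), (109, 108), (110, 130), (111, 110), (112, 121), (113, 134), (114, 142), (115, 152), (116, 159), (117, 167), (118, 172), (119, 179), (120, 184), (121, 189), (122, 190), (123, 195), (124, 198), (125, 201), (126, 203), (127, 204), (128, 204), (129, 205), (130, 206), (131, 164), (132, 152), (133, 154), (134, 154), (135, 156), (136, 156), (137, 160), (138, 115), (139, 64), (140, 53), (141, 111), (142, 153), (143, 158), (144, 155), (145, 156), (146, 154), (147, 149), (148, 174), (149, 199), (150, 205), (151, 205), (152, 204), (153, 204), (154, 204), (155, 202), (156, 203), (157, 199), (158, 196), (159, 193), (160, 188), (161, 184), (162, 179), (163, 170), (164, 163), (165, 156), (166, 148), (167, 134), (168, 118), (169, 161), (170, 115), (171, 99), (172, 99), (173, 100), (174, 99), (175, 97), (176, 100), (177, 98), (178, 97), (179, 99), (180, 98), (181, 98), (182, 95), (183, 96), (184, 97), (185, 95), (186, 96), (187, 98), (188, 96), (189, 96)]
scale row 140
```

```bash
python3 - <<'E'
from cyl import *
for a,b in((110.5,168.7),(111.3,168.2)):
    go("wc",[(310,a*1.5,b*1.5),(445,a*1.5,b*1.5)],{"scale":(352,139.9*1.5)})
E
```

```text
wc [[0.6209, -0.0147, 0.028], [0.6208, -0.0925, 0.028]] yaw 89.9 {'scale': (8.8, [0.625, -0.041, 0.053])}
wc [[0.6208, -0.0147, 0.028], [0.6207, -0.0925, 0.028]] yaw 89.9 {'scale': (9.0, [0.625, -0.041, 0.053])}
```

Pushing with the fork overshoots, because the bottle rolls on after contact. Squeezing it gently between the jaws, offset to one side, rolls it by a set amount, so I turn to the grasp orientation.

Call:
servo_tool(increments=[[0.75,0,0,0,-10],[0.75,0,0,0,-10],[0.75,0,0,0,-10],[0.75,0,0,0,-10],[0.75,0,0,0,-10],[0.75,0,0,0,-10],[0.75,0,0,0,-10],[0.75,0,0,0,-10],[0.75,0,0,0,-10],[0.75,-5,35,40,0],[0.75,0,0,40,0],[0.75,0,0,0,0]])

```text
t: 29.22
tool_pos: [0.6131, -0.0609, 0.0696]
tool_rot: [-2.214, -2.214, 0.011]
contact_force: [-0.1, -0.0, 0.1]
opening: 0.0639
grip_force: 0.0
```

```bash
python3 -c "
from h import *
o=get_obs();R=Ro.from_rotvec(o['tool_rot']).as_matrix();print(o['tool_pos'].round(4),R.round(3),o['q'].round(2))"
```

```text
[ 0.6131 -0.0609  0.0696] [[ 0.     1.    -0.012]
 [ 1.    -0.     0.003]
 [ 0.003 -0.012 -1.   ]] [-0.22  0.19  1.75  0.    1.22 -0.22]
```

Call:
servo_tool(increments=[[0.75,0,0,30,0],[0.75,0,0,26,0],[0.75,0,0,0,0],[0.75,0,0,0,0],[0.75,0,0,0,0]])

```text
t: 29.85
tool_pos: [0.6193, -0.0622, 0.0224]
tool_rot: [2.22, 2.22, 0.003]
contact_force: [-0.3, 0.1, 1.5]
opening: 0.064
grip_force: 0.0
```

Call:
servo_tool(increments=[[0.75,0,-2.4,9,0],[0.75,0,0,0,0],[0.75,0,0,0,0],[0.75,0,0,0,0]])

```text
t: 30.35
tool_pos: [0.6157, -0.062, 0.0114]
tool_rot: [2.221, 2.221, 0.0]
contact_force: [-0.5, 0.0, -0.5]
opening: 0.0641
grip_force: 0.0
```

Call:
servo_tool(increments=[[0.72,0,1.2,0,0],[0.69,0,0,0,0],[0.66,0,0,0,0],[0.64,0,0,0,0],[0.62,0,0,0,0],[0.6,0,0,0,0],[0.57,0,0,0,0],[0.5,0,0,0,0],[0.5,0,0,0,0]], force=20)

```text
t: 31.48
tool_pos: [0.6169, -0.062, 0.0114]
tool_rot: [2.221, 2.221, 0.0]
contact_force: [-0.6, 0.3, 0.4]
opening: 0.0493
grip_force: 20.9
```

```bash
python3 shot.py wd
```

```text
t 31.48 pos [ 0.6169 -0.062   0.0114] yaw 90.0 q6 -0.22 op 0.0493 F [-0.6  0.3  0.4]
```

Call:
servo_tool(increments=[[0.62,0,0,0,0],[0.66,0,0,0,0],[0.75,0,0,0,0],[0.75,0,0,-50,0],[0.75,0,0,-50,0],[0.75,0,0,-40,0],[0.75,0,0,0,0],[0.75,0,0,0,0]])

```text
t: 32.52
tool_pos: [0.6163, -0.0618, 0.1504]
tool_rot: [-2.221, -2.221, 0.001]
contact_force: [-0.9, 0.4, 0.3]
opening: 0.0641
grip_force: 0.0
```

```bash
python3 shot.py we
```

```text
t 32.52 pos [ 0.6163 -0.0618  0.1504] yaw 89.99 q6 -0.22 op 0.0641 F [-0.9  0.4  0.3]
```

View pics/we.png

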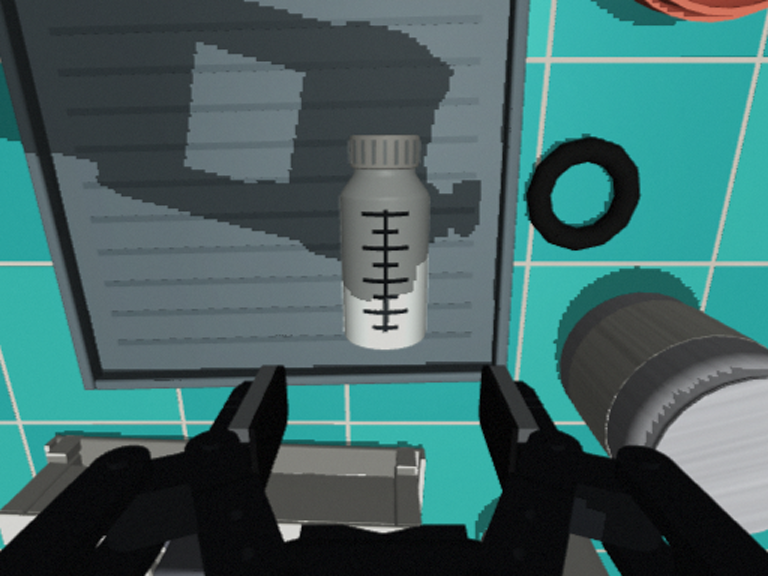

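Bottle C now has its scale dead centre: line at column 385, silhouette 341–430. I look at the rack, with the keeper open, to fix the bay positions.

Call:
servo_tool(increments=[[0.75,-50,-18,-12,0],[0.75,-50,-18,-12,0],[0.75,-50,-18,-12,0],[0.75,-50,-18,-12,0],[0.75,-50,-18,-12,0],[0.75,-48,-20,0,0],[0.75,0,0,0,2.4],[0.75,0,0,0,0],[0.75,0,0,0,0]])

```text
t: 33.7
tool_pos: [0.5065, -0.3591, 0.2097]
tool_rot: [-2.264, -2.174, 0.0]
contact_force: [0.1, 0.1, -0.4]
opening: 0.0641
grip_force: 0.0
```

```bash
python3 shot.py wf
```

```text
t 33.7 pos [ 0.5065 -0.3591  0.2097] yaw 87.67 q6 -0.7 op 0.0641 F [ 0.1  0.1 -0.4]
```

View pics/wf.png

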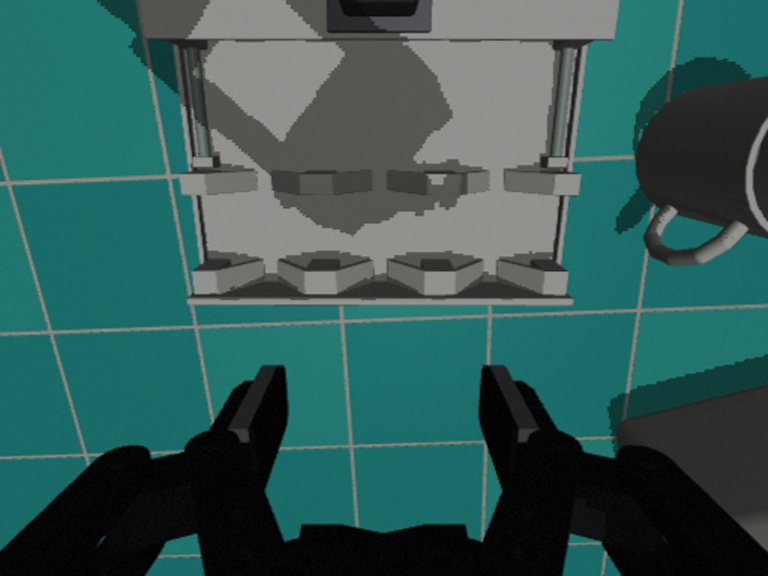

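The rack view is aligned: wall top runs (188,300) to (572,301), V-notch centres on the front cradles are at columns 265/380/496.5 and on the back ones 271.5/379.5/490, and the keeper bar edge is at row ~39. It is open and all bays are free.

```bash
python3 - <<'E'
from cyl import *
o=np.load("wf_o.npy",allow_pickle=True).item()
r=lambda u,v,z: ray("wrist",(u/1.5,v/1.5),z,o)[:2]
th=np.radians(87.6);rx=np.array([np.cos(th),np.sin(th)]);ry=np.array([-rx[1],rx[0]])
for n,u,v,z in [("wallL",188,300,.046),("wallR",572,300,.046),("wallmid_outer",380,304,.046),("wallmid_inner",380,296,.046),("frontV-",265,180,.017),("frontV0",380,180,.017),("frontV+",496.5,180,.017),("frontTopFar",320,170,.04),("frontTopNear",320,183,.04),("frontNear",320,194,.017),("backV-",271.5,280,.017),("backV0",379.5,280,.017),("backV+",490,280,.017),("lip",380,39,.065),("plateL",181,150,.004),("plateR",580,150,.004)]:
    p=r(u,v,z);print(n,p.round(4),"along rx,ry",(p@rx).round(4),(p@ry).round(4))
im=np.load("wf.npy").astype(int).mean(2)
for c in(200,216,253,290): print(c,list(enumerate(im[108:210,c].round().astype(int).tolist(),108)))
E
```

```text
wallL [ 0.369  -0.3816] along rx,ry -0.3658 -0.3846
wallR [ 0.6364 -0.3926] along rx,ry -0.3656 -0.6523
wallmid_outer [ 0.5026 -0.39  ] along rx,ry -0.3687 -0.5185
wallmid_inner [ 0.5029 -0.3841] along rx,ry -0.3627 -0.5185
frontV- [ 0.4251 -0.3045] along rx,ry -0.2864 -0.4375
frontV0 [ 0.506  -0.3079] along rx,ry -0.2864 -0.5185
frontV+ [ 0.5879 -0.3113] along rx,ry -0.2864 -0.6004
frontTopFar [ 0.4675 -0.2979] along rx,ry -0.2781 -0.4795
frontTopNear [ 0.4668 -0.3062] along rx,ry -0.2864 -0.4792
frontNear [ 0.463  -0.3158] along rx,ry -0.2961 -0.4758
backV- [ 0.4212 -0.3779] along rx,ry -0.36 -0.4367
backV0 [ 0.5024 -0.3813] along rx,ry -0.3599 -0.518
backV+ [ 0.5855 -0.3847] along rx,ry -0.3599 -0.6011
lip [ 0.5098 -0.2278] along rx,ry -0.2062 -0.5189
plateL [ 0.3641 -0.282 ] along rx,ry -0.2665 -0.3756
plateR [ 0.65   -0.2939] along rx,ry -0.2664 -0.6617
200 [(108, 85), (109, 83), (110, 84), (111, 85), (112, 81), (113, 84), (114, 83), (115, 55), (116, 78), (117, 82), (118, 81), (119, 81), (120, 81), (121, 78), (122, 77), (123, 79), (124, 79), (125, 78), (126, 77), (127, 79), (128
[... 3757 characters left out ...]
), (150, 145), (151, 144), (152, 143), (153, 144), (154, 145), (155, 145), (156, 143), (157, 144), (158, 144), (159, 145), (160, 143), (161, 143), (162, 145), (163, 145), (164, 143), (165, 146), (166, 146), (167, 145), (168, 96), (169, 83), (170, 84), (171, 84), (172, 76), (173, 53), (174, 49), (175, 47), (176, 48), (177, 48), (178, 46), (179, 47), (180, 57), (181, 135), (182, 145), (183, 142), (184, 143), (185, 145), (186, 143), (187, 144), (188, 143), (189, 145), (190, 143), (191, 143), (192, 143), (193, 143), (194, 142), (195, 146), (196, 116), (197, 62), (198, 61), (199, 93), (200, 138), (201, 145), (202, 142), (203, 110), (204, 99), (205, 96), (206, 95), (207, 93), (208, 94), (209, 97)]
```

Measured: rack origin ≈ (0.505, −0.325) with yaw 87.6°. The lip and cradle spots agree with the description within 2 mm. Now I return to bottle C to fetch it.

Call:
servo_tool(increments=[[0.75,0,0,0,-2.4],[0.75,50,18,10,0],[0.75,50,18,10,0],[0.75,50,18,10,0],[0.75,50,18,10,0],[0.75,50,19,10,0],[0.75,47,19,10,0],[0.75,0,0,0,0],[0.75,0,0,0,0]])

```text
t: 34.88
tool_pos: [0.6167, -0.0626, 0.1512]
tool_rot: [2.22, 2.223, -0.001]
contact_force: [-0.4, -1.0, -0.3]
opening: 0.0642
grip_force: 0.0
```

```bash
python3 shot.py wg; cat >> cyl.py <<'E'
def vert(n,rows,half=75,c0=256):
    "bottle lying up the picture: left/right silhouette and scale column at rows (native)"
    im=np.load(n+".npy").astype(int);g=im.mean(2);sat=im.max(2)-im.min(2)
    for r in rows:
        print(r,c0-half,g[r,c0-half:c0+half].round().astype(int).tolist())
E
python3 - <<'E'
from cyl import *
vert("wg",(215,),45);vert("we",(215,),45)
E
```

```text
t 34.88 pos [ 0.6167 -0.0626  0.1512] yaw 90.08 q6 -0.22 op 0.0642 F [-0.4 -1.  -0.3]
215 211 [117, 115, 116, 117, 115, 116, 115, 115, 117, 116, 117, 116, 116, 117, 116, 116, 130, 143, 116, 124, 140, 149, 158, 166, 176, 183, 187, 193, 197, 200, 202, 205, 210, 210, 210, 195, 154, 160, 136, 136, 150, 171, 153, 93, 54, 43, 102, 159, 133, 136, 137, 139, 131, 151, 210, 212, 212, 210, 210, 209, 207, 205, 200, 197, 190, 186, 178, 171, 159, 150, 138, 130, 133, 116, 119, 115, 117, 117, 118, 116, 115, 116, 117, 115, 117, 117, 115, 114, 115, 116]
215 211 [116, 116, 116, 117, 115, 116, 117, 118, 116, 116, 117, 115, 117, 116, 116, 118, 117, 125, 132, 113, 130, 145, 155, 161, 172, 180, 184, 189, 195, 198, 202, 206, 208, 211, 211, 214, 211, 211, 211, 210, 213, 212, 211, 191, 115, 56, 58, 133, 205, 212, 210, 210, 211, 211, 212, 211, 211, 211, 211, 210, 209, 207, 202, 199, 195, 190, 183, 178, 168, 158, 148, 134, 128, 135, 119, 117, 117, 117, 115, 117, 116, 117, 115, 117, 115, 115, 116, 117, 116, 117]
```

Call:
servo_tool(increments=[[0.75,0,0,45,0],[0.75,0,0,45,0],[0.75,0,0,40,0],[0.75,0,0,9,0],[0.75,0,0,0,0],[0.7,0,0,0,0],[0.66,0,0,0,0],[0.63,0,0,0,0],[0.61,0,0,0,0],[0.58,0,0,0,0],[0.45,0,0,0,0],[0.45,0,0,0,0]], force=40)

```text
t: 36.42
tool_pos: [0.6172, -0.063, 0.0129]
tool_rot: [2.221, 2.221, 0.001]
contact_force: [-0.6, 1.2, 5.0]
opening: 0.0488
grip_force: 41.4
```

Call:
servo_tool(increments=[[0.45,0,0,-30,0],[0.45,0,0,-50,0],[0.45,0,0,-50,0],[0.45,-40,-4,0,0],[0.45,-40,-4,0,0],[0.45,-40,-4,0,0],[0.45,-40,-4,0,0],[0.45,-40,-4,0,0],[0.45,-40,-4,0,0],[0.45,-37,-4.5,0,0],[0.45,0,0,0,2.4],[0.45,0,0,0,0]])

```text
t: 37.92
tool_pos: [0.5877, -0.3401, 0.141]
tool_rot: [-2.267, -2.173, 0.0]
contact_force: [-0.0, 0.1, -1.2]
opening: 0.049
grip_force: 41.6
```

Call:
servo_tool(increments=[[0.45,0,0,0,0],[0.45,0,0,0,0]])

```text
t: 38.17
tool_pos: [0.5884, -0.3393, 0.1421]
tool_rot: [-2.266, -2.175, 0.0]
contact_force: [0.2, 0.3, -0.4]
opening: 0.0487
grip_force: 41.6
```

```bash
python3 shot.py wh; python3 - <<'E'
from cyl import *
im=np.load("wh.npy").astype(int).mean(2)
for r in (205,215,225,235): print(r,im[r,190:325:1].round().astype(int).tolist())
E
```

```text
t 38.17 pos [ 0.5884 -0.3393  0.1421] yaw 87.66 q6 -0.59 op 0.0487 F [ 0.2  0.3 -0.4]
205 [174, 174, 172, 173, 173, 174, 148, 58, 58, 63, 66, 69, 71, 75, 74, 77, 79, 77, 83, 82, 83, 84, 85, 85, 86, 88, 89, 89, 92, 92, 92, 93, 93, 94, 94, 95, 94, 95, 96, 99, 98, 99, 100, 100, 98, 99, 99, 101, 101, 103, 99, 97, 100, 99, 96, 95, 97, 97, 97, 97, 96, 99, 89, 60, 12, 12, 14, 14, 18, 60, 98, 100, 99, 100, 100, 102, 101, 101, 103, 103, 104, 105, 103, 102, 103, 103, 104, 104, 102, 101, 99, 101, 101, 103, 100, 100, 100, 98, 97, 97, 97, 97, 97, 95, 95, 95, 94, 93, 92, 91, 91, 91, 90, 88, 88, 86, 84, 82, 80, 76, 75, 73, 68, 84, 105, 105, 104, 105, 104, 106, 104, 105, 103, 106, 106]
215 [102, 101, 103, 101, 102, 101, 100, 86, 60, 61, 65, 69, 68, 71, 73, 76, 76, 80, 80, 82, 82, 84, 83, 85, 87, 87, 88, 90, 91, 91, 90, 91, 92, 93, 92, 95, 95, 94, 97, 94, 98, 98, 98, 97, 99, 99, 99, 101, 101, 101, 102, 102, 101, 101, 101, 102, 102, 102, 103, 103, 103, 103, 95, 62, 12, 13, 14, 14, 19, 62, 106, 106, 103, 104, 104, 106, 105, 104, 103, 103, 104, 101, 104, 105, 105, 103, 102, 103, 103, 103, 102, 100, 100,
[... 657 characters left out ...]
82, 82, 80, 77, 73, 72, 67, 81, 105, 105, 102, 102, 102, 102, 103, 104, 103, 104, 102, 104]
235 [124, 123, 124, 126, 141, 173, 173, 172, 148, 62, 59, 65, 67, 70, 70, 72, 75, 76, 78, 80, 84, 82, 83, 84, 85, 87, 87, 88, 89, 93, 92, 92, 93, 93, 95, 94, 95, 96, 98, 96, 97, 95, 96, 100, 100, 100, 99, 100, 102, 100, 101, 102, 100, 100, 102, 102, 102, 103, 102, 102, 101, 105, 97, 64, 13, 14, 13, 12, 20, 61, 104, 105, 103, 104, 104, 104, 105, 103, 107, 102, 103, 104, 103, 103, 104, 102, 102, 102, 102, 100, 101, 101, 101, 101, 99, 99, 100, 99, 99, 98, 98, 97, 96, 95, 94, 94, 95, 93, 90, 91, 89, 86, 84, 84, 84, 82, 81, 77, 76, 76, 71, 79, 97, 103, 103, 104, 103, 104, 103, 103, 102, 102, 101, 104, 102]
```

Call:
servo_tool(increments=[[0.45,0,0,40,0],[0.45,0,0,40,0],[0.45,0,0,20,0],[0.45,0,0,8,0],[0.45,0,0,5,0],[0.45,0,0,0,0],[0.45,0,0,0,0]])

```text
t: 39.1
tool_pos: [0.5891, -0.3405, 0.0307]
tool_rot: [2.266, 2.173, 0.001]
contact_force: [-0.7, -0.2, -0.4]
opening: 0.0488
grip_force: 41.6
```

Call:
servo_tool(increments=[[0.45,0,0,2.5,0],[0.45,0,0,0,0],[0.45,0,0,0,0]])

```text
t: 39.48
tool_pos: [0.5886, -0.3402, 0.0271]
tool_rot: [2.267, 2.174, 0.0]
contact_force: [1.7, -0.5, -0.0]
opening: 0.0488
grip_force: 41.7
```

Slight contact, so I release, rise and look.

Call:
servo_tool(increments=[[0.58,0,0,0,0],[0.62,0,0,0,0],[0.68,0,0,0,0],[0.72,0,0,0,0],[0.72,0,0,-30,0],[0.72,0,0,-45,0],[0.72,0,0,-45,0],[0.72,0,0,0,0],[0.72,0,0,0,0]])

```text
t: 40.6
tool_pos: [0.588, -0.3398, 0.1463]
tool_rot: [-2.267, -2.174, 0.0]
contact_force: [-0.3, 0.9, -0.1]
opening: 0.0615
grip_force: 0.0
```

```bash
python3 shot.py wi; python3 - <<'E'
from cyl import *
im=np.load("wi.npy").astype(int).mean(2)
for r in (205,225): print(r,list(zip(range(200,315,1),im[r,200:315].round().astype(int).tolist())))
print([int(x) for x in im[100:260,240]])
E
```

```text
t 40.6 pos [ 0.588  -0.3398  0.1463] yaw 87.6 q6 -0.59 op 0.0615 F [-0.3  0.9 -0.1]
205 [(200, 157), (201, 158), (202, 158), (203, 159), (204, 159), (205, 157), (206, 158), (207, 159), (208, 158), (209, 161), (210, 143), (211, 107), (212, 106), (213, 106), (214, 107), (215, 107), (216, 106), (217, 107), (218, 105), (219, 106), (220, 106), (221, 107), (222, 107), (223, 105), (224, 106), (225, 109), (226, 106), (227, 82), (228, 84), (229, 92), (230, 89), (231, 65), (232, 69), (233, 70), (234, 73), (235, 76), (236, 78), (237, 79), (238, 82), (239, 82), (240, 84), (241, 85), (242, 85), (243, 88), (244, 89), (245, 88), (246, 90), (247, 116), (248, 129), (249, 21), (250, 22), (251, 22), (252, 18), (253, 27), (254, 25), (255, 29), (256, 29), (257, 28), (258, 30), (259, 28), (260, 30), (261, 26), (262, 26), (263, 21), (264, 22), (265, 25), (266, 88), (267, 160), (268, 159), (269, 158), (270, 157), (271, 159), (272, 156), (273, 157), (274, 153), (275, 147), (276, 147), (277, 143), (278, 138), (279, 135), (280, 127), (281, 123), (282, 116), (283, 110), (284, 97), (285, 92), (286, 95), (287, 92
[... 1655 characters left out ...]
, (313, 94), (314, 93)]
[65, 67, 69, 66, 67, 69, 69, 67, 69, 66, 73, 77, 64, 63, 76, 75, 75, 77, 77, 78, 79, 80, 80, 81, 81, 84, 83, 85, 84, 86, 87, 84, 86, 86, 87, 85, 82, 82, 82, 85, 85, 83, 83, 78, 68, 66, 67, 80, 83, 84, 84, 85, 83, 82, 83, 82, 82, 84, 84, 85, 85, 84, 81, 83, 83, 83, 84, 82, 76, 72, 73, 80, 84, 83, 83, 83, 83, 83, 82, 83, 83, 83, 85, 83, 82, 83, 82, 83, 84, 81, 83, 79, 77, 76, 83, 85, 82, 84, 84, 85, 81, 83, 82, 85, 84, 84, 84, 83, 84, 83, 84, 84, 126, 132, 147, 149, 150, 151, 150, 151, 151, 150, 150, 151, 150, 151, 150, 148, 150, 150, 149, 149, 149, 149, 149, 151, 150, 150, 151, 134, 70, 54, 54, 52, 54, 53, 89, 142, 157, 158, 159, 147, 144, 144, 112, 95, 91, 89, 91, 92]
```

C sits in bay 0 with its scale centred: ticks at 249–265, silhouette 229–286. Next bottle B.

Call:
servo_tool(increments=[[0.75,0,0,0,-2.4],[0.75,52,-7,0,0],[0.75,52,-7,0,0],[0.75,52,-7,0,0],[0.75,52,-7,0,0],[0.75,52,-7,0,0],[0.75,52,-7,0,0],[0.75,52,-7,0,0],[0.75,52,-7,0,0],[0.75,52,-7,0,0],[0.75,52,-7,0,0],[0.75,33,-2,0,-3.5]])

```text
t: 42.15
tool_pos: [0.5144, 0.2149, 0.1445]
tool_rot: [-2.147, -2.29, 0.005]
contact_force: [0.5, 0.0, -0.5]
opening: 0.0639
grip_force: 0.0
```

Call:
servo_tool(increments=[[0.75,0,0,0,0],[0.75,0,0,0,0]])

```text
t: 42.4
tool_pos: [0.5156, 0.2124, 0.1453]
tool_rot: [-2.152, -2.287, 0.004]
contact_force: [-0.0, -1.8, -0.5]
opening: 0.0636
grip_force: 0.0
```

```bash
python3 shot.py wj; cat >> cyl.py <<'E'
def vm(n,r1,r2,sil1,sil2,sc,zax=.028,r=.025):
    "bottle lying up the picture; sil=(left,right) native at rows r1,r2; sc=(u,v) scale point -> axis pts, yaw, scale angle toward +x"
    o=np.load(n+"_o.npy",allow_pickle=True).item();O,Rc,c=cam(o);P=[]
    for v,(a,b) in((r1,sil1),(r2,sil2)):
        d=direc((a,v),Rc,c)+direc((b,v),Rc,c);P.append(O+d*(zax-O[2])/d[2])
    ax=P[0]-P[1];ax/=np.linalg.norm(ax);ax*=np.sign(ax[1]);nn=np.array([ax[1],-ax[0],0])
    d=direc(sc,Rc,c);dp=np.array([d@nn,d[2]]);op=np.array([(O-P[0])@nn,O[2]-zax]);A=dp@dp;B=op@dp;C=op@op-r*r
    h=op+dp*(-B-np.sqrt(max(B*B-A*C,0)))/A
    print("axis",[p.round(4).tolist() for p in P],"yaw",np.degrees(np.arctan2(ax[1],ax[0])).round(1),"scale",np.degrees(np.arctan2(h[0],h[1])).round(1))
E
python3 - <<'E'
from cyl import *
im=np.load("wj.npy").astype(int).mean(2)
for r in (150,215): print(r,list(zip(range(205,310,1),im[r,205:310].round().astype(int).tolist())))
print([int(x) for x in im[60:260,245]])
E
```

```text
t 42.4 pos [0.5156 0.2124 0.1453] yaw 93.47 q6 0.2 op 0.0636 F [-0.  -1.8 -0.5]
150 [(205, 58), (206, 60), (207, 60), (208, 60), (209, 59), (210, 60), (211, 59), (212, 58), (213, 59), (214, 59), (215, 59), (216, 59), (217, 58), (218, 60), (219, 60), (220, 60), (221, 60), (222, 59), (223, 60), (224, 58), (225, 60), (226, 60), (227, 66), (228, 72), (229, 74), (230, 79), (231, 82), (232, 90), (233, 92), (234, 97), (235, 100), (236, 103), (237, 105), (238, 106), (239, 110), (240, 112), (241, 113), (242, 114), (243, 116), (244, 119), (245, 118), (246, 120), (247, 121), (248, 123), (249, 124), (250, 125), (251, 125), (252, 106), (253, 35), (254, 16), (255, 51), (256, 107), (257, 131), (258, 133), (259, 132), (260, 132), (261, 131), (262, 130), (263, 131), (264, 130), (265, 130), (266, 129), (267, 129), (268, 127), (269, 127), (270, 124), (271, 123), (272, 123), (273, 121), (274, 121), (275, 121), (276, 120), (277, 117), (278, 114), (279, 112), (280, 112), (281, 107), (282, 104), (283, 101), (284, 96), (285, 90), (286, 86), (287, 81), (288, 73), (289, 60), (290, 59), (291, 60), (292, 62), (
[... 1699 characters left out ...]
114, 114, 114, 115, 118, 117, 117, 118, 119, 119, 119, 119, 120, 121, 121, 123, 122, 120, 118, 118, 118, 117, 117, 117, 92, 36, 16, 30, 108, 119, 118, 118, 118, 115, 118, 119, 105, 98, 96, 104, 116, 119, 118, 118, 120, 118, 121, 117, 43, 14, 15, 106, 117, 118, 119, 118, 119, 119, 118, 110, 102, 105, 116, 118, 117, 118, 118, 117, 118, 118, 49, 17, 28, 107, 118, 118, 117, 118, 116, 118, 116, 111, 110, 116, 118, 118, 118, 193, 204, 202, 204, 90, 29, 56, 188, 205, 203, 204, 204, 203, 205, 204, 204, 205, 202, 203, 204, 205, 204, 203, 204, 204, 202, 204, 203, 204, 202, 136, 111, 113, 111, 112, 111, 111, 111, 111, 110, 111, 110, 110, 87, 93, 96, 96, 110, 112, 111, 109, 109, 109, 110, 110, 109, 109]
```

```bash
python3 - <<'E'
from cyl import *
vm("wj",150,215,(227,289),(230.5,286.5),(254,150))
vm("wj",150,215,(227,289),(231,286),(254.7,215))
print(ray("wrist",(245,232.5),.028,np.load("wj_o.npy",allow_pickle=True).item()))
vm("wg",150,215,(227,284),(227.5,283.5),(255.3,215))
E
```

```text
axis [[0.5153, 0.2451, 0.028], [0.5194, 0.1862, 0.028]] yaw 94.0 scale -7.3
axis [[0.5153, 0.2451, 0.028], [0.5194, 0.1862, 0.028]] yaw 94.0 scale -7.4
[0.50813668 0.16815306 0.028     ]
axis [[0.6165, -0.0311, 0.028], [0.6165, -0.0914, 0.028]] yaw 90.0 scale -0.5
```

B reads −7° seen from directly above, so I squeeze it offset by +3 mm to trim it, then grip.

Call:
servo_tool(increments=[[0.75,0,5,40,-0.5],[0.75,0,0,45,0],[0.75,0,0,40,0],[0.75,0,0,7,0],[0.75,0,0,0,0],[0.75,0,0,0,0]])

```text
t: 43.2
tool_pos: [0.5232, 0.2135, 0.0171]
tool_rot: [2.142, 2.295, 0.005]
contact_force: [0.5, 0.5, 0.2]
opening: 0.064
grip_force: 0.0
```

Call:
servo_tool(increments=[[0.75,0,-1,4,0],[0.75,0,0,0,0],[0.75,0,0,0,0],[0.75,0,0,0,0]])

```text
t: 43.7
tool_pos: [0.5203, 0.2134, 0.0109]
tool_rot: [2.142, 2.298, 0.0]
contact_force: [-0.6, -0.1, -0.3]
opening: 0.064
grip_force: 0.0
```

Call:
servo_tool(increments=[[0.72,0,0.5,-1,0],[0.69,0,0,0,0],[0.66,0,0,0,0],[0.64,0,0,0,0],[0.62,0,0,0,0],[0.6,0,0,0,0],[0.57,0,0,0,0],[0.5,0,0,0,0],[0.5,0,0,0,0],[0.62,0,0,0,0],[0.68,0,0,0,0],[0.75,0,0,0,0]], force=20)

```text
t: 45.2
tool_pos: [0.5208, 0.2133, 0.0117]
tool_rot: [-2.143, -2.297, 0.0]
contact_force: [0.4, -0.7, -0.5]
opening: 0.064
grip_force: 0.0
```

Call:
servo_tool(increments=[[0.75,0,0,-45,0],[0.75,0,0,-45,0],[0.75,0,0,-45,0],[0.75,0,0,0,0],[0.75,0,0,0,0]])

```text
t: 45.82
tool_pos: [0.5204, 0.2132, 0.1462]
tool_rot: [-2.142, -2.297, 0.001]
contact_force: [-0.1, -0.2, 0.1]
opening: 0.0639
grip_force: 0.0
```

```bash
python3 shot.py wk; python3 - <<'E'
from cyl import *
im=np.load("wk.npy").astype(int).mean(2)
for r in (155,215): print(r,list(zip(range(220,295,1),im[r,220:295].round().astype(int).tolist())))
E
```

```text
t 45.83 pos [0.5204 0.2132 0.1462] yaw 94.0 q6 0.19 op 0.0639 F [-0.1 -0.2  0.1]
155 [(220, 59), (221, 60), (222, 60), (223, 63), (224, 60), (225, 68), (226, 74), (227, 67), (228, 78), (229, 82), (230, 87), (231, 91), (232, 94), (233, 97), (234, 101), (235, 103), (236, 106), (237, 111), (238, 110), (239, 113), (240, 114), (241, 116), (242, 117), (243, 119), (244, 121), (245, 119), (246, 121), (247, 103), (248, 35), (249, 16), (250, 18), (251, 18), (252, 19), (253, 18), (254, 17), (255, 15), (256, 20), (257, 18), (258, 16), (259, 19), (260, 20), (261, 19), (262, 17), (263, 18), (264, 18), (265, 71), (266, 127), (267, 126), (268, 127), (269, 124), (270, 125), (271, 123), (272, 122), (273, 121), (274, 118), (275, 118), (276, 116), (277, 115), (278, 112), (279, 108), (280, 105), (281, 102), (282, 98), (283, 95), (284, 86), (285, 80), (286, 77), (287, 62), (288, 62), (289, 63), (290, 60), (291, 63), (292, 60), (293, 63), (294, 60)]
215 [(220, 113), (221, 114), (222, 115), (223, 112), (224, 113), (225, 113), (226, 113), (227, 126), (228, 136), (229, 103), (230, 123), (231, 137), (232, 146), (233, 155), (234, 165), (235, 171), (236, 177), (237, 181), (238, 187), (239, 193), (240, 197), (241, 198), (242, 202), (243, 204), (244, 207), (245, 205), (246, 207), (247, 207), (248, 207), (249, 206), (250, 208), (251, 207), (252, 207), (253, 208), (254, 208), (255, 174), (256, 41), (257, 50), (258, 130), (259, 207), (260, 207), (261, 208), (262, 207), (263, 207), (264, 205), (265, 206), (266, 208), (267, 207), (268, 206), (269, 206), (270, 206), (271, 204), (272, 201), (273, 198), (274, 196), (275, 191), (276, 184), (277, 179), (278, 173), (279, 163), (280, 156), (281, 145), (282, 132), (283, 122), (284, 128), (285, 112), (286, 113), (287, 116), (288, 111), (289, 115), (290, 115), (291, 113), (292, 114), (293, 112), (294, 112)]
```

B is now centred (scale 256.5, silhouette centre 256.3). Before laying anything more I trim A the same way.

Call:
servo_tool(increments=[[0.75,0,0,0,4.7],[0.75,46,1,0,0],[0.75,46,1,0,0],[0.75,46,0,0,0],[0.75,0,0,0,0],[0.75,0,0,0,0]])

```text
t: 46.62
tool_pos: [0.5236, 0.3506, 0.1447]
tool_rot: [-2.234, -2.208, 0.005]
contact_force: [0.4, -0.5, 0.1]
opening: 0.064
grip_force: 0.0
```

```bash
python3 shot.py wl; python3 - <<'E'
from cyl import *
im=np.load("wl.npy").astype(int).mean(2)
for r in (155,215): print(r,list(zip(range(215,300,1),im[r,215:300].round().astype(int).tolist())))
print([int(x) for x in im[220:245,245]])
E
```

```text
t 46.62 pos [0.5236 0.3506 0.1447] yaw 89.31 q6 0.48 op 0.064 F [ 0.4 -0.5  0.1]
155 [(215, 62), (216, 62), (217, 62), (218, 62), (219, 64), (220, 62), (221, 62), (222, 62), (223, 64), (224, 68), (225, 76), (226, 74), (227, 82), (228, 87), (229, 91), (230, 96), (231, 100), (232, 105), (233, 107), (234, 108), (235, 112), (236, 113), (237, 115), (238, 117), (239, 117), (240, 118), (241, 122), (242, 123), (243, 122), (244, 125), (245, 126), (246, 127), (247, 129), (248, 128), (249, 129), (250, 131), (251, 109), (252, 18), (253, 30), (254, 84), (255, 135), (256, 136), (257, 136), (258, 136), (259, 137), (260, 135), (261, 134), (262, 133), (263, 132), (264, 133), (265, 131), (266, 130), (267, 127), (268, 128), (269, 127), (270, 126), (271, 126), (272, 123), (273, 124), (274, 122), (275, 119), (276, 116), (277, 115), (278, 110), (279, 108), (280, 105), (281, 101), (282, 96), (283, 89), (284, 86), (285, 83), (286, 61), (287, 62), (288, 58), (289, 51), (290, 56), (291, 58), (292, 59), (293, 58), (294, 56), (295, 59), (296, 56), (297, 53), (298, 51), (299, 74)]
215 [(215, 116), (216, 115), (2
[... 389 characters left out ...]
250, 48), (251, 39), (252, 47), (253, 64), (254, 74), (255, 74), (256, 71), (257, 71), (258, 72), (259, 81), (260, 147), (261, 211), (262, 210), (263, 211), (264, 211), (265, 211), (266, 213), (267, 209), (268, 210), (269, 208), (270, 207), (271, 202), (272, 196), (273, 192), (274, 188), (275, 182), (276, 175), (277, 169), (278, 159), (279, 148), (280, 129), (281, 122), (282, 134), (283, 118), (284, 119), (285, 120), (286, 119), (287, 119), (288, 119), (289, 117), (290, 117), (291, 119), (292, 119), (293, 117), (294, 117), (295, 117), (296, 119), (297, 116), (298, 117), (299, 117)]
[211, 213, 211, 211, 210, 212, 210, 211, 210, 211, 132, 68, 58, 54, 57, 57, 59, 72, 73, 73, 73, 75, 74, 73, 75]
```

Call:
servo_tool(increments=[[0.75,0,0.7,40,0],[0.75,0,0,45,0],[0.75,0,0,40,0],[0.75,0,0,7,0],[0.75,0,0,0,0],[0.75,0,0,0,0],[0.75,0,0,0,0]])

```text
t: 47.55
tool_pos: [0.5265, 0.3519, 0.0169]
tool_rot: [2.234, 2.207, 0.005]
contact_force: [-0.2, -0.3, 0.3]
opening: 0.0642
grip_force: 0.0
```

Call:
servo_tool(increments=[[0.75,0,-1,4,0],[0.75,0,0,0,0],[0.75,0,0,0,0],[0.75,0,0,0,0]])

```text
t: 48.05
tool_pos: [0.5242, 0.3513, 0.0107]
tool_rot: [2.235, 2.208, -0.0]
contact_force: [-0.2, -0.1, 0.7]
opening: 0.0641
grip_force: 0.0
```

Call:
servo_tool(increments=[[0.72,0,0,-1,0],[0.69,0,0,0,0],[0.66,0,0,0,0],[0.64,0,0,0,0],[0.62,0,0,0,0],[0.6,0,0,0,0],[0.57,0,0,0,0],[0.45,0,0,0,0],[0.45,0,0,0,0],[0.45,0,0,0,0]], force=40)

```text
t: 49.3
tool_pos: [0.5244, 0.3514, 0.0121]
tool_rot: [2.235, 2.208, 0.001]
contact_force: [-0.1, -0.3, 3.0]
opening: 0.0488
grip_force: 41.1
```

```bash
python3 shot.py wm; python3 - <<'E'
from cyl import *
im=np.load("wm.npy").astype(int).mean(2)
for r in (205,235): print(r,list(zip(range(190,325,1),im[r,190:325].round().astype(int).tolist())))
E
```

```text
t 49.3 pos [0.5244 0.3514 0.0121] yaw 89.29 q6 0.48 op 0.0488 F [-0.1 -0.3  3. ]
205 [(190, 69), (191, 72), (192, 71), (193, 71), (194, 72), (195, 72), (196, 72), (197, 78), (198, 88), (199, 86), (200, 92), (201, 96), (202, 97), (203, 102), (204, 107), (205, 107), (206, 109), (207, 111), (208, 114), (209, 114), (210, 118), (211, 119), (212, 120), (213, 122), (214, 123), (215, 125), (216, 125), (217, 128), (218, 128), (219, 130), (220, 131), (221, 131), (222, 131), (223, 131), (224, 134), (225, 134), (226, 136), (227, 136), (228, 135), (229, 138), (230, 138), (231, 137), (232, 139), (233, 140), (234, 141), (235, 142), (236, 139), (237, 142), (238, 141), (239, 143), (240, 144), (241, 144), (242, 145), (243, 145), (244, 145), (245, 146), (246, 147), (247, 146), (248, 146), (249, 147), (250, 147), (251, 148), (252, 147), (253, 150), (254, 131), (255, 66), (256, 22), (257, 19), (258, 20), (259, 22), (260, 32), (261, 93), (262, 149), (263, 150), (264, 150), (265, 149), (266, 148), (267, 149), (268, 149), (269, 149), (270, 148), (271, 149), (272, 148), (273, 149), (274, 147), (275, 147), (2
[... 1467 characters left out ...]
150), (266, 149), (267, 149), (268, 149), (269, 149), (270, 149), (271, 148), (272, 148), (273, 147), (274, 148), (275, 147), (276, 146), (277, 147), (278, 147), (279, 146), (280, 144), (281, 144), (282, 145), (283, 144), (284, 145), (285, 142), (286, 142), (287, 143), (288, 140), (289, 140), (290, 139), (291, 137), (292, 139), (293, 137), (294, 137), (295, 135), (296, 135), (297, 133), (298, 132), (299, 131), (300, 130), (301, 128), (302, 125), (303, 127), (304, 121), (305, 120), (306, 118), (307, 119), (308, 114), (309, 112), (310, 110), (311, 105), (312, 96), (313, 80), (314, 70), (315, 68), (316, 68), (317, 68), (318, 66), (319, 70), (320, 67), (321, 67), (322, 68), (323, 67), (324, 68)]
```

A is held with its scale at +1.5°. I carry it to bay 2.

Call:
servo_tool(increments=[[0.45,0,0,-35,0],[0.45,0,0,-50,0],[0.45,0,0,-48,0],[0.45,-46,-6.4,0,0],[0.45,-46,-6.4,0,0],[0.45,-46,-6.4,0,0],[0.45,-46,-6.4,0,0],[0.45,-46,-6.4,0,0],[0.45,-46,-6.4,0,0],[0.45,-46,-6.4,0,0],[0.45,-46,-6.4,0,0],[0.45,-46,-6.4,0,0]])

```text
t: 50.85
tool_pos: [0.4608, -0.0632, 0.1442]
tool_rot: [-2.235, -2.208, 0.0]
contact_force: [-0.2, 0.2, -1.2]
opening: 0.049
grip_force: 41.6
```

Call:
servo_tool(increments=[[0.45,-46,-6.4,0,0],[0.45,-46,-6.4,0,0],[0.45,-46,-6.4,0,0],[0.45,-46,-6.4,0,0],[0.45,-46,-6.4,0,0],[0.45,-41.5,-5.6,0,0],[0.45,0,0,0,1.7],[0.45,0,0,0,0],[0.45,0,0,0,0]])

```text
t: 51.98
tool_pos: [0.4207, -0.3318, 0.1443]
tool_rot: [-2.265, -2.175, -0.0]
contact_force: [-0.5, 0.6, -0.4]
opening: 0.0489
grip_force: 41.6
```

```bash
python3 shot.py wn; python3 - <<'E'
from cyl import *
im=np.load("wn.npy").astype(int).mean(2)
for r in (205,235): print(r,list(zip(range(190,325,1),im[r,190:325].round().astype(int).tolist())))
E
```

```text
t 51.98 pos [ 0.4207 -0.3318  0.1443] yaw 87.68 q6 -0.77 op 0.0489 F [-0.5  0.6 -0.4]
205 [(190, 99), (191, 98), (192, 99), (193, 100), (194, 97), (195, 98), (196, 99), (197, 92), (198, 61), (199, 57), (200, 61), (201, 61), (202, 64), (203, 68), (204, 65), (205, 71), (206, 71), (207, 71), (208, 75), (209, 75), (210, 77), (211, 79), (212, 79), (213, 82), (214, 82), (215, 83), (216, 82), (217, 84), (218, 83), (219, 86), (220, 87), (221, 88), (222, 87), (223, 86), (224, 88), (225, 91), (226, 90), (227, 88), (228, 90), (229, 91), (230, 90), (231, 92), (232, 93), (233, 91), (234, 95), (235, 93), (236, 95), (237, 96), (238, 97), (239, 95), (240, 94), (241, 96), (242, 99), (243, 95), (244, 96), (245, 97), (246, 98), (247, 97), (248, 97), (249, 96), (250, 99), (251, 98), (252, 99), (253, 98), (254, 85), (255, 42), (256, 9), (257, 13), (258, 14), (259, 12), (260, 20), (261, 59), (262, 99), (263, 100), (264, 99), (265, 98), (266, 98), (267, 101), (268, 102), (269, 101), (270, 100), (271, 100), (272, 99), (273, 99), (274, 100), (275, 99), (276, 99), (277, 97), (278, 98), (279, 97), (280, 97), (
[... 1301 characters left out ...]
), (263, 100), (264, 101), (265, 99), (266, 100), (267, 99), (268, 99), (269, 99), (270, 100), (271, 98), (272, 99), (273, 97), (274, 98), (275, 98), (276, 97), (277, 98), (278, 97), (279, 98), (280, 97), (281, 98), (282, 96), (283, 96), (284, 94), (285, 94), (286, 95), (287, 95), (288, 95), (289, 92), (290, 93), (291, 94), (292, 92), (293, 90), (294, 90), (295, 91), (296, 89), (297, 90), (298, 88), (299, 87), (300, 85), (301, 86), (302, 85), (303, 85), (304, 82), (305, 81), (306, 80), (307, 76), (308, 73), (309, 74), (310, 72), (311, 66), (312, 82), (313, 133), (314, 166), (315, 163), (316, 149), (317, 127), (318, 132), (319, 130), (320, 132), (321, 133), (322, 132), (323, 133), (324, 130)]
```

Still held in the same way. I lower it.

Call:
servo_tool(increments=[[0.45,-1,0,40,0],[0.45,0,0,40,0],[0.45,0,0,22,0],[0.45,0,0,9,0],[0.45,0,0,4,0],[0.45,0,0,0,0],[0.45,0,0,0,0],[0.45,0,0,0,0]])

```text
t: 53.02
tool_pos: [0.421, -0.3344, 0.0306]
tool_rot: [2.266, 2.173, -0.0]
contact_force: [0.1, -0.2, -1.1]
opening: 0.0486
grip_force: 41.6
```

Call:
servo_tool(increments=[[0.45,0,0,2,0],[0.45,0,0,1.5,0],[0.45,0,0,0,0],[0.45,0,0,0,0]])

```text
t: 53.52
tool_pos: [0.4206, -0.3341, 0.0264]
tool_rot: [2.267, 2.174, -0.0]
contact_force: [0.1, 0.3, 0.8]
opening: 0.0492
grip_force: 41.8
```

Call:
servo_tool(increments=[[0.58,0,0,0,0],[0.62,0,0,0,0],[0.68,0,0,0,0],[0.72,0,0,0,0],[0.72,0,0,-30,0],[0.72,0,0,-45,0],[0.72,0,0,-45,0],[0.72,0,0,0,0],[0.72,0,0,0,0]])

```text
t: 54.65
tool_pos: [0.4202, -0.3337, 0.1457]
tool_rot: [-2.267, -2.174, 0.0]
contact_force: [-0.4, -0.4, -0.4]
opening: 0.0613
grip_force: 0.0
```

```bash
python3 shot.py wo; python3 - <<'E'
from cyl import *
im=np.load("wo.npy").astype(int).mean(2)
for r in (205,217,225): print(r,list(zip(range(222,295,1),im[r,222:295].round().astype(int).tolist())))
E
```

```text
t 54.65 pos [ 0.4202 -0.3337  0.1457] yaw 87.59 q6 -0.77 op 0.0613 F [-0.4 -0.4 -0.4]
205 [(222, 100), (223, 98), (224, 100), (225, 96), (226, 79), (227, 60), (228, 54), (229, 61), (230, 76), (231, 103), (232, 109), (233, 121), (234, 126), (235, 129), (236, 133), (237, 136), (238, 139), (239, 142), (240, 144), (241, 146), (242, 149), (243, 146), (244, 142), (245, 141), (246, 142), (247, 144), (248, 142), (249, 143), (250, 143), (251, 142), (252, 141), (253, 123), (254, 55), (255, 18), (256, 46), (257, 103), (258, 150), (259, 150), (260, 151), (261, 149), (262, 150), (263, 152), (264, 150), (265, 150), (266, 150), (267, 150), (268, 150), (269, 149), (270, 149), (271, 151), (272, 149), (273, 147), (274, 145), (275, 140), (276, 137), (277, 135), (278, 130), (279, 124), (280, 121), (281, 113), (282, 107), (283, 99), (284, 84), (285, 94), (286, 117), (287, 98), (288, 98), (289, 98), (290, 100), (291, 99), (292, 99), (293, 99), (294, 97)]
217 [(222, 47), (223, 38), (224, 56), (225, 87), (226, 88), (227, 73), (228, 85), (229, 93), (230, 100), (231, 109), (232, 114), (233, 121), (234, 125), 
[... 865 characters left out ...]
5, 130), (236, 134), (237, 137), (238, 140), (239, 140), (240, 145), (241, 147), (242, 149), (243, 151), (244, 150), (245, 148), (246, 133), (247, 105), (248, 105), (249, 105), (250, 96), (251, 75), (252, 75), (253, 63), (254, 27), (255, 29), (256, 36), (257, 59), (258, 78), (259, 77), (260, 75), (261, 75), (262, 75), (263, 100), (264, 142), (265, 149), (266, 150), (267, 151), (268, 150), (269, 150), (270, 148), (271, 150), (272, 147), (273, 145), (274, 143), (275, 137), (276, 134), (277, 130), (278, 127), (279, 121), (280, 115), (281, 108), (282, 99), (283, 87), (284, 88), (285, 105), (286, 107), (287, 107), (288, 108), (289, 106), (290, 104), (291, 114), (292, 138), (293, 142), (294, 140)]
```

Call:
servo_tool(increments=[[0.75,0,0,0,-2.4],[0.75,50,9,0,0],[0.75,50,9,0,0],[0.75,50,9,0,0],[0.75,50,9,0,0],[0.75,50,9,0,0],[0.75,50,9,0,0],[0.75,50,9,0,0],[0.75,50,9,0,0],[0.75,50,9,0,0],[0.75,50,9,0,0],[0.75,47,10,0,-4]])

```text
t: 56.2
tool_pos: [0.5194, 0.2145, 0.1438]
tool_rot: [-2.139, -2.299, 0.005]
contact_force: [0.3, -0.9, 0.1]
opening: 0.0641
grip_force: 0.0
```

Call:
servo_tool(increments=[[0.75,0,0,0,0],[0.75,0,0,0,0],[0.75,0,0,0,0]])

```text
t: 56.58
tool_pos: [0.5201, 0.2119, 0.1453]
tool_rot: [-2.144, -2.295, 0.002]
contact_force: [-0.3, 0.3, 0.5]
opening: 0.0639
grip_force: 0.0
```

```bash
python3 shot.py wp; python3 - <<'E'
from cyl import *
im=np.load("wp.npy").astype(int).mean(2)
for r in (150,215): print(r,list(zip(range(215,300,1),im[r,215:300].round().astype(int).tolist())))
print([int(x) for x in im[220:245,245]])
E
```

```text
t 56.58 pos [0.5201 0.2119 0.1453] yaw 93.91 q6 0.19 op 0.0639 F [-0.3  0.3  0.5]
150 [(215, 59), (216, 61), (217, 61), (218, 59), (219, 62), (220, 62), (221, 60), (222, 59), (223, 60), (224, 58), (225, 65), (226, 74), (227, 79), (228, 75), (229, 82), (230, 87), (231, 91), (232, 92), (233, 96), (234, 101), (235, 103), (236, 105), (237, 109), (238, 108), (239, 110), (240, 112), (241, 112), (242, 117), (243, 118), (244, 117), (245, 120), (246, 121), (247, 122), (248, 125), (249, 125), (250, 125), (251, 126), (252, 128), (253, 129), (254, 130), (255, 110), (256, 34), (257, 20), (258, 55), (259, 113), (260, 133), (261, 133), (262, 131), (263, 131), (264, 130), (265, 132), (266, 128), (267, 127), (268, 127), (269, 125), (270, 125), (271, 123), (272, 121), (273, 122), (274, 121), (275, 119), (276, 118), (277, 115), (278, 114), (279, 112), (280, 108), (281, 105), (282, 101), (283, 98), (284, 91), (285, 86), (286, 80), (287, 68), (288, 60), (289, 60), (290, 63), (291, 62), (292, 61), (293, 61), (294, 61), (295, 63), (296, 62), (297, 60), (298, 64), (299, 61)]
215 [(215, 113), (216, 111), (21
[... 416 characters left out ...]
 (252, 206), (253, 208), (254, 207), (255, 197), (256, 141), (257, 40), (258, 99), (259, 181), (260, 207), (261, 207), (262, 206), (263, 207), (264, 207), (265, 206), (266, 206), (267, 207), (268, 206), (269, 206), (270, 207), (271, 204), (272, 203), (273, 200), (274, 198), (275, 194), (276, 188), (277, 183), (278, 177), (279, 169), (280, 163), (281, 153), (282, 140), (283, 127), (284, 121), (285, 131), (286, 114), (287, 116), (288, 114), (289, 113), (290, 113), (291, 115), (292, 114), (293, 112), (294, 113), (295, 113), (296, 113), (297, 114), (298, 112), (299, 113)]
[207, 207, 206, 205, 206, 205, 205, 206, 205, 205, 206, 207, 171, 122, 110, 113, 111, 112, 111, 112, 111, 110, 112, 110, 113]
```

A sits in bay 2 with its scale centred, and B is undisturbed. I pick up B.

Call:
servo_tool(increments=[[0.75,1,0.5,40,0],[0.75,0,0,45,0],[0.75,0,0,40,0],[0.75,0,0,8,0],[0.75,0,0,0,0],[0.75,0,0,0,0],[0.75,0,0,0,0],[0.75,0,0,0,0],[0.75,0,0,0,0]])

```text
t: 57.75
tool_pos: [0.5212, 0.2142, 0.0137]
tool_rot: [2.142, 2.297, 0.001]
contact_force: [0.5, 0.3, 0.2]
opening: 0.0644
grip_force: 0.0
```

Call:
servo_tool(increments=[[0.72,0,0,1,0],[0.69,0,0,0,0],[0.66,0,0,0,0],[0.64,0,0,0,0],[0.62,0,0,0,0],[0.6,0,0,0,0],[0.57,0,0,0,0],[0.45,0,0,0,0],[0.45,0,0,0,0],[0.45,0,0,0,0]], force=40)

```text
t: 59.0
tool_pos: [0.5212, 0.2141, 0.0125]
tool_rot: [2.143, 2.297, 0.0]
contact_force: [-0.3, -1.3, 3.2]
opening: 0.0493
grip_force: 41.1
```

Call:
servo_tool(increments=[[0.45,0,0,-35,0],[0.45,0,0,-50,0],[0.45,0,0,-48,0],[0.45,0,0,0,4],[0.45,-46,-1.4,0,0],[0.45,-46,-1.4,0,0],[0.45,-46,-1.4,0,0],[0.45,-46,-1.4,0,0],[0.45,-46,-1.4,0,0],[0.45,-46,-1.4,0,0],[0.45,-46,-1.4,0,0],[0.45,-46,-1.4,0,0]])

```text
t: 60.5
tool_pos: [0.5093, -0.1553, 0.1445]
tool_rot: [-2.221, -2.221, 0.0]
contact_force: [0.8, 0.5, -1.1]
opening: 0.0488
grip_force: 41.9
```

Call:
servo_tool(increments=[[0.45,-46,-1.4,0,0],[0.45,-46,-1.4,0,0],[0.45,-46,-1.4,0,0],[0.45,-44.5,-1,0,0],[0.45,0,0,0,2.4],[0.45,0,0,0,0],[0.45,0,0,0,0],[0.45,0,0,0,0]])

```text
t: 61.5
tool_pos: [0.5046, -0.3358, 0.1451]
tool_rot: [-2.266, -2.176, 0.0]
contact_force: [1.2, -0.4, -0.6]
opening: 0.0494
grip_force: 41.9
```

```bash
python3 shot.py wq; python3 - <<'E'
from cyl import *
im=np.load("wq.npy").astype(int).mean(2)
for r in (205,235): print(r,list(zip(range(190,325,1),im[r,190:325].round().astype(int).tolist())))
E
```

```text
t 61.5 pos [ 0.5046 -0.3358  0.1451] yaw 87.66 q6 -0.67 op 0.0494 F [ 1.2 -0.4 -0.6]
205 [(190, 98), (191, 99), (192, 104), (193, 135), (194, 172), (195, 163), (196, 124), (197, 59), (198, 57), (199, 62), (200, 65), (201, 66), (202, 70), (203, 69), (204, 72), (205, 75), (206, 77), (207, 78), (208, 78), (209, 80), (210, 81), (211, 83), (212, 84), (213, 84), (214, 85), (215, 86), (216, 85), (217, 87), (218, 89), (219, 90), (220, 89), (221, 78), (222, 36), (223, 12), (224, 7), (225, 10), (226, 10), (227, 14), (228, 9), (229, 7), (230, 9), (231, 11), (232, 13), (233, 15), (234, 13), (235, 12), (236, 12), (237, 15), (238, 12), (239, 9), (240, 13), (241, 12), (242, 14), (243, 8), (244, 12), (245, 10), (246, 12), (247, 13), (248, 11), (249, 7), (250, 13), (251, 11), (252, 10), (253, 9), (254, 12), (255, 12), (256, 9), (257, 14), (258, 12), (259, 12), (260, 12), (261, 13), (262, 11), (263, 14), (264, 12), (265, 11), (266, 8), (267, 13), (268, 13), (269, 11), (270, 10), (271, 14), (272, 13), (273, 14), (274, 12), (275, 10), (276, 13), (277, 12), (278, 13), (279, 11), (280, 8), (281, 14), (282
[... 1312 characters left out ...]
 (264, 102), (265, 104), (266, 103), (267, 102), (268, 103), (269, 101), (270, 101), (271, 102), (272, 101), (273, 101), (274, 100), (275, 101), (276, 102), (277, 100), (278, 100), (279, 98), (280, 100), (281, 98), (282, 98), (283, 99), (284, 98), (285, 96), (286, 97), (287, 98), (288, 97), (289, 95), (290, 94), (291, 94), (292, 90), (293, 93), (294, 91), (295, 90), (296, 92), (297, 88), (298, 88), (299, 89), (300, 90), (301, 85), (302, 86), (303, 84), (304, 81), (305, 79), (306, 80), (307, 76), (308, 75), (309, 73), (310, 68), (311, 84), (312, 132), (313, 169), (314, 169), (315, 165), (316, 151), (317, 134), (318, 135), (319, 134), (320, 137), (321, 135), (322, 134), (323, 135), (324, 121)]
```

Call:
servo_tool(increments=[[0.45,-0.5,0,40,0],[0.45,0,0,40,0],[0.45,0,0,22,0],[0.45,0,0,9,0],[0.45,0,0,3,0],[0.45,0,0,2,0],[0.45,0,0,0,0],[0.45,0,0,0,0],[0.45,0,0,0,0]])

```text
t: 62.68
tool_pos: [0.5047, -0.3372, 0.0297]
tool_rot: [2.267, 2.174, 0.0]
contact_force: [0.2, -0.6, 0.1]
opening: 0.0486
grip_force: 41.9
```

Call:
servo_tool(increments=[[0.45,0,0,1.5,0],[0.45,0,0,1,0],[0.45,0,0,0,0],[0.45,0,0,0,0],[0.58,0,0,0,0],[0.62,0,0,0,0],[0.66,0,0,0,0],[0.7,0,0,0,0],[0.7,0,0,-30,0],[0.7,0,0,-45,0],[0.7,0,0,-45,0],[0.7,0,0,0,0]])

```text
t: 64.18
tool_pos: [0.507, -0.3391, 0.1524]
tool_rot: [2.26, 2.168, 0.001]
contact_force: [0.0, -0.4, 0.6]
opening: 0.0598
grip_force: 0.0
```

Call:
servo_tool(increments=[[0.7,0,0,-30,0],[0.7,0,0,-25,0],[0.7,0,0,0,0],[0.7,0,0,0,0]])

```text
t: 64.68
tool_pos: [0.5039, -0.3364, 0.1997]
tool_rot: [-2.266, -2.172, 0.0]
contact_force: [0.7, 0.2, -1.1]
opening: 0.0597
grip_force: 0.0
```

```bash
python3 shot.py wr; python3 - <<'E'
from cyl import *
o=np.load("wr_o.npy",allow_pickle=True).item()
im=np.load("wr.npy").astype(int).mean(2)
rx=np.array([.0419,.9991]);O=np.array([.5053,-.3254]);ry=np.array([-.9991,.0419])
for k in(-.084,0,.084):
    p=O+ry*k+rx*-.035;u,v=proj("wrist",[p[0],p[1],.067],o);u0=proj("wrist",[p[0],p[1],.042],o)[0];v=int(round(v))
    print(k,"u",u.round(1),"u0",u0.round(1),"v",v)
    for r in (v-3,v,v+3):
        a=int(u)-38;print(r,a,im[r,a:a+76].round().astype(int).tolist())
E
```

```text
t 64.67 pos [ 0.5039 -0.3364  0.1997] yaw 87.59 q6 -0.67 op 0.0597 F [ 0.7  0.2 -1.1]
-0.084 u 345.8 u0 339.0 v 207
204 307 [116, 109, 115, 119, 120, 118, 114, 85, 51, 60, 73, 80, 90, 96, 103, 107, 111, 118, 123, 125, 131, 133, 137, 140, 145, 147, 149, 150, 149, 152, 152, 149, 134, 101, 78, 79, 71, 49, 45, 25, 29, 45, 59, 73, 85, 104, 118, 149, 150, 151, 148, 146, 143, 139, 132, 121, 110, 99, 103, 94, 97, 114, 110, 112, 112, 113, 115, 119, 122, 122, 125, 120, 114, 123, 116, 130]
207 307 [141, 118, 119, 118, 117, 118, 110, 82, 56, 64, 76, 83, 90, 98, 103, 106, 112, 118, 123, 129, 132, 134, 138, 142, 143, 149, 149, 151, 152, 151, 153, 152, 150, 150, 150, 152, 151, 150, 151, 150, 150, 152, 150, 151, 153, 150, 150, 152, 150, 150, 149, 146, 142, 134, 129, 118, 107, 101, 107, 111, 133, 147, 151, 152, 150, 149, 150, 152, 151, 150, 149, 150, 150, 150, 151, 146]
210 307 [136, 118, 118, 119, 119, 120, 118, 119, 119, 110, 97, 89, 93, 97, 104, 106, 115, 121, 126, 129, 131, 134, 140, 141, 145, 146, 148, 149, 152, 152, 151, 151, 149, 151, 151, 150, 152, 149, 150, 151, 149, 151, 150, 150, 150, 150,
[... 1788 characters left out ...]
 152, 150, 152, 149, 134, 116, 111, 96, 108, 117, 127, 133, 139, 143, 146, 149, 152, 151, 151, 152, 150, 152, 151, 150, 151, 148, 151, 151, 151, 151, 151, 151, 150, 151, 152, 152, 151, 151, 150, 148, 148, 144, 142, 140, 134, 131, 126, 122, 116, 113, 106, 101, 94, 86, 77, 74, 95, 108, 104, 107, 109, 106, 107, 118]
210 130 [101, 133, 152, 152, 151, 151, 150, 150, 152, 152, 151, 151, 152, 152, 152, 150, 141, 127, 119, 117, 115, 117, 127, 132, 138, 142, 144, 150, 151, 151, 151, 152, 152, 150, 150, 152, 151, 150, 151, 150, 150, 152, 151, 151, 150, 149, 151, 150, 150, 152, 152, 150, 149, 143, 142, 139, 135, 133, 126, 124, 119, 113, 100, 82, 76, 82, 106, 106, 107, 108, 106, 107, 107, 109, 107, 121]
```

All three bottles lie with scales on the top line: measured 346.5/257.5/167 px against 345.8/256.9/168.2 expected. Now the keeper.

Call:
servo_tool(increments=[[0.5,0,0,0,10],[0.5,0,0,0,10],[0.5,0,0,0,10],[0.5,0,0,0,10],[0.5,0,0,0,10],[0.5,0,0,0,10],[0.5,0,0,0,10],[0.5,0,0,0,10],[0.5,0,0,0,10],[0.5,2,-45,0,0],[0.5,2,-45,0,0],[0.5,0,-34.5,0,0]])

```text
t: 66.22
tool_pos: [0.513, -0.2108, 0.1996]
tool_rot: [-3.139, 0.065, 0.004]
contact_force: [0.6, -0.4, 0.2]
opening: 0.0424
grip_force: 0.0
```

Call:
servo_tool(increments=[[0.5,0,0,0,0],[0.5,0,0,40,0],[0.5,0,0,40,0],[0.5,0,0,0,0],[0.5,0,0,0,0]])

```text
t: 66.85
tool_pos: [0.5142, -0.2136, 0.1226]
tool_rot: [3.14, -0.067, 0.001]
contact_force: [0.5, -0.1, 1.1]
opening: 0.0428
grip_force: 0.0
```

```bash
python3 -c "
from h import *
o=get_obs();R=Ro.from_rotvec(o['tool_rot']).as_matrix();d=np.array([.5135,-.2122,.0795])-o['tool_pos'];print(o['tool_pos'].round(4),(1e3*R.T@d).round(1),o['opening'])"
```

```text
[ 0.5142 -0.2136  0.1226] [-0.8 -1.4 43.1] 0.042785025625060286
```

Call:
servo_tool(increments=[[0.5,0,-1.4,25,0],[0.5,0,0,17,0],[0.5,0,0,0,0],[0.5,0,0,0,0],[0.2,0,0,0,0],[0,0,0,0,0],[0,0,0,0,0],[0,0,0,0,0],[0,0,0,0,0]], force=25)

```text
t: 67.97
tool_pos: [0.5144, -0.2117, 0.0807]
tool_rot: [3.14, -0.066, 0.002]
contact_force: [-0.2, -0.4, 5.8]
opening: 0.0113
grip_force: 30.0
```

Call:
servo_tool(increments=[[0,0,5,0,0],[0,0,6,0,0],[0,0,6,0,0],[0,0,6,0,0],[0,0,6,0,0],[0,0,6,0,0],[0,0,4,0,0],[0,0,4,0,0],[0,0,3,0,0],[0,0,3,0,0],[0,0,3,0,0],[0,0,0,0,0]])

```text
t: 69.47
tool_pos: [0.5122, -0.263, 0.0807]
tool_rot: [-3.14, 0.066, -0.002]
contact_force: [-0.9, 2.9, 5.5]
opening: 0.0117
grip_force: 30.1
```

Call:
servo_tool(increments=[[0,0,2,0,0],[0,0,2,0,0],[0,0,2,0,0],[0,0,0,0,0]])

```text
t: 69.97
tool_pos: [0.512, -0.2688, 0.0808]
tool_rot: [-3.14, 0.066, -0.002]
contact_force: [-1.0, 3.5, 7.5]
opening: 0.0113
grip_force: 30.1
```

Call:
servo_tool(increments=[[0,0,1.5,0,0],[0,0,1.5,0,0],[0,0,0,0,0]])

```text
t: 70.35
tool_pos: [0.5119, -0.2717, 0.0807]
tool_rot: [-3.14, 0.066, -0.002]
contact_force: [-1.8, 3.4, 7.2]
opening: 0.0114
grip_force: 30.2
```

Call:
servo_tool(increments=[[0,0,1.5,0,0],[0,0,0,0,0],[0,0,0,0,0]])

```text
t: 70.72
tool_pos: [0.5119, -0.2717, 0.0807]
tool_rot: [-3.137, 0.065, -0.001]
contact_force: [-1.1, 8.6, 9.5]
opening: 0.0113
grip_force: 30.5
```

The keeper hit its stop after 60.0 mm of travel. One more small press, then I release, rise and look.

Call:
servo_tool(increments=[[0,0,1,0,0],[0,0,0,0,0],[0.25,0,0,0,0],[0.5,0,0,0,0],[0.5,0,0,0,0],[0.5,0,0,-45,0],[0.5,0,0,-45,0],[0.5,-20,50,-40,0],[0.5,-20,50,-20,0],[0.5,0,0,0,0],[0.5,0,0,0,0]])

```text
t: 72.1
tool_pos: [0.4682, -0.3694, 0.2262]
tool_rot: [-3.14, 0.067, 0.001]
contact_force: [0.9, 0.4, -0.5]
opening: 0.0426
grip_force: 0.0
```

```bash
python3 shot.py ws; python3 - <<'E'
from cyl import *
o=np.load("ws_o.npy",allow_pickle=True).item();im=np.load("ws.npy").astype(int).mean(2)
rx=np.array([.0419,.9991]);O=np.array([.5053,-.3254]);ry=np.array([-.9991,.0419])
for k in(-.084,0,.084):
    for x in (-.035,-.02,.0):
        p=O+ry*k+rx*x;u,v=proj("wrist",[p[0],p[1],.067],o);u,v=int(round(u)),int(round(v))
        if 12<v<372 and 5<u<507: print(k,x,(u,v),im[v-14:v+15,u].round().astype(int).tolist())
p=O+rx*.0;print([ (x,proj("wrist",[*(O+ry*.042+rx*x),.071],o).round(0).tolist()) for x in (.03,.038,.05)])
u,v=proj("wrist",[*(O+ry*.042+rx*.038),.071],o).round().astype(int);print(im[v,u-25:u+15].astype(int).tolist())
E
```

```text
t 72.1 pos [ 0.4682 -0.3694  0.2262] yaw -2.45 q6 0.82 op 0.0426 F [ 0.9  0.4 -0.5]
-0.084 -0.035 (243, 44) [21, 20, 22, 22, 23, 24, 24, 21, 30, 31, 33, 31, 33, 35, 37, 35, 36, 34, 31, 23, 21, 32, 43, 32, 40, 41, 38, 38, 38]
-0.084 -0.02 (226, 44) [154, 156, 156, 154, 155, 154, 154, 155, 154, 154, 154, 156, 69, 35, 49, 142, 154, 156, 154, 154, 155, 154, 153, 153, 154, 152, 151, 149, 147]
-0.084 0.0 (204, 44) [94, 94, 94, 91, 107, 111, 98, 93, 96, 95, 95, 79, 43, 37, 44, 81, 89, 90, 88, 68, 63, 66, 49, 47, 47, 47, 34, 28, 20]
0 -0.035 (244, 139) [123, 61, 44, 42, 35, 47, 44, 50, 49, 46, 47, 47, 46, 36, 29, 45, 49, 47, 41, 41, 41, 41, 63, 66, 66, 64, 104, 134, 137]
0 -0.02 (229, 139) [156, 156, 154, 154, 154, 156, 154, 156, 155, 153, 155, 155, 129, 55, 33, 143, 155, 157, 155, 155, 154, 154, 153, 154, 150, 146, 144, 140, 136]
0 0.0 (208, 139) [136, 78, 68, 67, 63, 65, 67, 66, 64, 68, 74, 72, 53, 33, 28, 34, 48, 40, 48, 32, 33, 32, 22, 19, 11, 9, 52, 74, 73]
0.084 -0.035 (245, 219) [89, 89, 96, 61, 35, 31, 30, 30, 33, 32, 31, 30, 26, 36, 25, 22, 30, 33, 41, 32, 63, 67, 44, 59, 66, 125, 127, 114, 118]
0.084 -0.02 (231, 219) [92, 93, 96, 95, 98, 100, 103, 104, 104, 104, 103, 98, 99, 94, 43, 15, 62, 86, 86, 88, 85, 83, 83, 78, 74, 72, 66, 78, 114]
0.084 0.0 (212, 219) [90, 92, 95, 73, 56, 58, 57, 57, 57, 58, 55, 53, 51, 39, 22, 11, 24, 23, 23, 24, 25, 16, 14, 10, 22, 65, 67, 61, 66]
[(0.03, [180.0, 182.0]), (0.038, [172.0, 182.0]), (0.05, [160.0, 182.0])]
[90, 90, 90, 88, 91, 91, 89, 90, 90, 90, 90, 91, 90, 90, 93, 92, 91, 90, 90, 89, 90, 89, 92, 91, 90, 81, 65, 91, 88, 90, 89, 90, 91, 91, 89, 92, 89, 88, 91, 90]
```

```bash
python3 -c "
from station import finish_job;print(finish_job())"
```

```text
the job is handed in; nothing more can be done
None
```

All three bottles were rolled scale-up to within about 7° on the mat, and A and B were trimmed closer after C was already racked; all now lie in their own bays, scales within about 4° of straight up and caps to the keeper, which is slid home to its stop; nothing else was touched, and the job is handed in.

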